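Turn the smith's plates over and clamp them in the fixture

ROBOT

A 6-joint arm with a two-finger parallel gripper is mounted at the origin on the work surface. World frame = base frame: x ahead of the robot, y to its left, z up, the work surface at z = 0. Lengths are in m, angles in degrees, forces in N, time in s.
With the tool pointing down it reaches from about 0.4 to 0.825 m from the base axis. Payload 7 kg.
Tool frame: the origin (TCP) lies midway between the tips of the shut fingers; the grasp point (between the pads) lies 19 mm behind it (ctrl.hold_point_z is the distance from the TCP to the grasp point, in m); z points along the fingers, y is the line along which they close (so a half turn about z gives the same grasp; the last joint's range is limited). The gripper opens to 88 mm and grips with 3 to 60 N. Pads are 19 mm wide; open, the fingers measure 130 mm over their backs; the gripper's body (78 mm by 193 mm) begins 47 mm behind the grasp point.
Start: joints at [-54.139, 20.546, 0.682, 0, -70.136, -16.507], TCP at [0.224, -0.637, 0.227] pointing down, gripper open.
Joint ranges: [-176.03, 176.03], [-82.01, 121.73], [-58.28, 71.71], [-173.87, 95.51], [-174.79, -0.11], [-173.66, 173.66]. Speed limits (degrees/s): [136.94, 136.94, 172.46, 180, 180, 180].

INTERFACE

Orientations are given as [roll, pitch, yaw] about the fixed x, y, z axes, in that order (R = Rz(yaw) Ry(pitch) Rx(roll)).
In Python, from plant import ctrl gives the robot as it stands.
- The arm moves only by the tool apply_moves, never from a script. Its argument "deltas" is a list of rows, each an object with "fingers": the finger opening in mm, from 0 to 87.6; "delta_pos": the shift along the tool's x, y, z in mm, a list of three; "angular": the turn, a rotation vector about the tool's x, y, z in degrees, a list of three. A call has 1 to 10 rows; each row is the pose to reach, as a shift and turn from the pose commanded when the call began, along the tool's axes at that moment; what a row does not reach only later rows make up. A row lasts 1/10 s, in which the tool goes at most 50 mm and 8.59 degrees, less where a joint would pass 70% of its speed; a pose out of reach is approached as far as the arm can. A call with a gripper value outside its range is refused whole. The fingers move at their own pace and stop on an object; the grip force is fixed at half the most. Time passes only in rows, so rows that repeat a pose let the fingers close. It gives the time, the measured TCP pose, the force, the opening and the grip force at its end, in the units of the state.
- ctrl.get_obs(): the state, without advancing time (a new reading comes with each control period).
- ctrl.snapshot(name): name is "scene" or "top"; returns the picture (420x560x3 uint8, red, green, blue); there is no depth.
- ctrl.camera_params(name): a dict with "fx", "fy", "cx", "cy" (pixels), "cam_to_world" (4x4, takes a point from camera to world coordinates). Camera axes: x right, y up, looking along -z (the intrinsics and any distortion apply to the point x, -y, -z); pixel columns grow to the right and rows downward; lengths in m; the calibration is good to about 2 mm. A picture is of the moment at which its call begins. camera_params takes no time and is no camera call.
- ctrl.close_job(): hands the job in; it is judged then, once.
The state is a dict: "clock": time; "joint_pos": joint angles; "qvel": joint speeds; "tau": joint torques, N m; "tool_pos": TCP position; "orientation": TCP orientation; "force": force on the tool from outside, world axes, zero at the start; "moment": the same for the moment, N m; "opening": finger opening in m; "gripper_force": force on a finger pad.
Only numpy, scipy, OpenCV 4.12 (cv2) and the standard library are available. Lean on these libraries where they do the work, as an engineer would, in place of code of your own. Each camera call takes 0.05 s, during which the arm holds its last target. There are 200 camera calls.

TASK

Turn over every steel plate that lies on the dark steel block (they are too wide to grasp flat: slide each out over the block's edge to get under it) and lay it flat, black face up, in the green clamping fixture between the fence and the pusher. Then throw the fixture's red toggle lever fully over past its dead point so that it clamps all the plates, pushing it with the loose steel bar held in the gripper and never with the hand or arm itself, and lay the bar back on its wooden tray. Never let a plate fall onto the table, and leave the white tin beyond the tray where it stands.

Things in the scene. Friction and masses are not known exactly. Their poses are not given: they have to be found in the camera images.
- block: Dark steel block, fixed, left on the table, 180 (x) x 340 (y) x 70 high mm; origin at the centre of its underside. Its x axis points roughly to the world's +y, so its -x long edge faces the middle of the table: the plates can be slid out over that edge.
- plate1_c (a point): Steel plate 100 (x) x 90 (y) x 6 thick mm, 0.27 to 0.5 kg, point at its very centre. +z is the normal of the bright face with the yellow chalk cross (up at the start), -z that of the black face. Two or three plates lie in a row along the block's y with about 13 mm between them, flat on the block's top.
- plate2_c (a point): Second plate, same as plate1 (may be absent).
- plate3_c (a point): Third plate, same as plate1 (may be absent).
- jig: Green clamping fixture, fixed, right on the table, its x axis roughly along the world's -y; origin at the centre of its underside on the table. Its flat bed, 340 mm along y, has its top 30 mm above the table; three plates fit side by side (centres at y = -103, 0, +103 mm, 100 mm side along x). Two cheeks 12 mm thick, tops 80 mm above the table, at y = +-32 mm, x = 115 to 175 mm, carry the lever.
- fence (a point): Middle of the inner face (x = -75 mm in the fixture, facing +x), at the top, of the fixed steel fence along the bed's middle-of-the-table side: 15 mm thick, 320 mm long along y, top 12 mm above the bed. Axes as the fixture's.
- pusher_face (a point): Middle of the top edge of the pusher's face (x = +50 mm in the fixture when open, facing -x): a steel bar 320 mm long along y, 30 mm deep, top 15 mm above the bed. Open, it leaves a gap of 125 mm to the fence; closing, it slides the plates towards -x against the fence.
- lever (a joint): Red weighted toggle lever, hinged about the fixture's y axis at x = 145, z = 60 mm. 0 = open, leaning 0.7 rad from upright towards the bed (-x); 0.7 = upright, the dead point; 1.4 = far stop, leaning away from it (+x). Its heavy head (about 1 kg) makes it fall from the dead point to either side; from 0 it takes about 10 N. The pusher moves 20 mm per rad; plates stop the lever at about 1.25.
- lever_tip (a point): Centre of the red round cross-head at the lever's end, 95 mm from the hinge: a cylinder 110 mm long along the fixture's y, 40 mm in diameter; below it the lever is a flat 40 mm wide and 12 mm thick.
- bar_c (a point): Loose steel bar with orange middle, 200 (x) x 22 (y) x 24 high mm, 0.3 kg, point at its centre; both ends are alike. It lies in the tray, roughly along the world's x.
- tray: Fixed shallow wooden tray between block and fixture, the bar's place: 240 (x) x 106 (y) mm, floor 10 mm above the table, rims 8 mm thick and 16 mm high over the table along its two long sides only (90 mm between them); origin at the centre of its underside.
- tin: Round low white tin standing beyond the tray, 64 mm diameter, 42 mm high, origin at the centre of its underside.
Mind the look-alikes: they are no part of the job. Leave any purple or turquoise look-alike of the part that bears plate1_c alone.

How it is judged (in metres and radians):
On the way, in this order (a step that is already met when the one before it is completed fails the run):
1. every plate lies turned over, black face up, in the fixture between fence and pusher, with the lever still open (value of joint lever below 0.3 rad and angle between each of plate1_c, plate2_c, plate3_c's own z axis and vertical above 3 rad and z of each of plate1_c, plate2_c, plate3_c in the frame of jig below 0.039 m and horizontal distance between each of plate1_c, plate2_c, plate3_c and jig below 0.16 m), for 0.2 s.
2. the bar pushes the lever (contact force between bar and lever above 1 N and value of joint lever above 0.15 rad), for 0.05 s.
3. the lever is past its dead point and clamps (value of joint lever above 1.1 rad), for 0.2 s.
At the end, for the whole second after the job is handed in: Every plate lies flat in the fixture, black face up (within 0.14 rad), pushed against the fence (within 7 mm) by the pusher; the lever stands beyond 1.1 rad; the bar lies flat in its tray, its centre within 70 mm of the tray's centre (value of joint lever above 1.1 rad and angle between each of plate1_c, plate2_c, plate3_c's own z axis and vertical above 3 rad and z of each of plate1_c, plate2_c, plate3_c in the frame of jig below 0.037 m and x of plate1_c in the frame of jig between -0.032 and -0.018 m and x of plate2_c in the frame of jig between -0.032 and -0.018 m and x of plate3_c in the frame of jig between -0.032 and -0.018 m and horizontal distance between each of plate1_c, plate2_c, plate3_c and jig below 0.16 m and horizontal distance between bar_c and tray below 0.07 m and height (world z) of bar_c between 0.015 and 0.032 m and angle between bar_c's own x axis and vertical between 1.45 and 1.69 rad); the robot touches nothing.
It fails at once if the gripper or arm pushes the lever itself (contact force between any of the fingers, the arm and lever above 1 N).
It fails at once if a plate falls onto the table (height (world z) of any of plate1_c, plate2_c, plate3_c below 0.02 m).
It fails at once if the tin is shoved about (by over 5 cm) or knocked over (distance of tin from where it was at the start of the episode above 0.05 m or angle between tin's own z axis and vertical above 0.6 rad).
Of plate1, plate2, plate3 only 2 to 3 are there at a start; the rules pass over those that are not, and their reading is None.
At some moment in a run one of bar may be knocked a few centimetres aside while the robot is not near it.
It also fails if it takes over 210 s, if anything falls off the work surface, if the arm or the gripper's body presses on something with over 40 N, if the wrist force passes 120 N, or if a joint passes its speed limit or range.

## Working session

There is one attempt and no reset: what is moved stays moved. The work goes in short steps, Python scripts to look and compute and a tool call to move; the robot and the scene stay as the last step left them, time stands still between calls to the robot, and variables do not carry over. Pictures are saved under pics/ and viewed, at most 14 in all, crops included, and the job is handed in when it is done.

Besides the shell and the picture viewer there is one more tool, called after ">>>" by a JSON object that holds its "fn" and its "kwargs", one argument or row to a line. apply_moves: Moves the arm, as the interface text tells. Its arguments: {"type":"object","properties":{"deltas":{"type":"array"}},"required":["deltas"]}

```bash
mkdir -p pics; ls
python3 - <<'E'
from plant import ctrl
import cv2
print(ctrl.get_obs())
for n in("scene","top"):
    p=ctrl.camera_params(n);print(n,p)
    im=ctrl.snapshot(n);cv2.imwrite(f"pics/{n}0.png",im[:,:,::-1])
E
```

```text
pics
{'clock': 0.0, 'joint_pos': array([-5.41382372e+01,  2.05925327e+01,  6.32400877e-01, -1.95741993e-02,
       -7.01358495e+01, -1.65064777e+01]), 'qvel': array([-0.03018379,  0.01001661, -0.01463691, -0.0538204 , -0.05984614,
        0.06170153]), 'tau': array([ 2.95079924e-03, -5.82727003e+01,  2.93050271e+01,  6.99695706e+00,
        6.76034237e-03, -1.33993481e-04]), 'tool_pos': array([ 0.22350926, -0.63639062,  0.22560159]), 'orientation': array([ 1.79902746e+02, -9.63071780e-03, -1.60651373e+02]), 'force': array([-0.71427568, -0.13402777,  0.16816671]), 'moment': array([ 0.0047378 , -0.0104587 ,  0.01798593]), 'gripper_force': 0.0, 'opening': 0.08757299003963702}
scene {'fx': 408.28781408084694, 'fy': 408.28781408084694, 'cx': 282.9030762939287, 'cy': 215.27700662746096, 'cam_to_world': array([[-0.82726171, -0.43249671,  0.35858702,  0.89787093],
       [ 0.56181564, -0.63810978,  0.52647801,  0.51734717],
       [ 0.00111788,  0.6369949 ,  0.77086721,  0.8421825 ],
       [ 0.        ,  0.        ,  0.        ,  1.        ]])}
top {'fx': 480.48039665452666, 'fy': 480.48039665452666, 'cx': 281.99243855025446, 'cy': 209.17970181740327, 'cam_to_world': array([[-0.01752993,  0.99232056, -0.12244427,  0.40774281],
       [-0.99978915, -0.01870676, -0.00846807,  0.01203692],
       [-0.01069358,  0.12227001,  0.99243926,  1.18745185],
       [ 0.        ,  0.        ,  0.        ,  1.        ]])}
```

View pics/scene0.png

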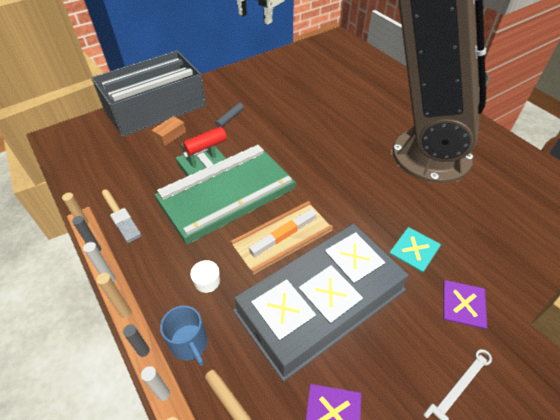

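View pics/top0.png

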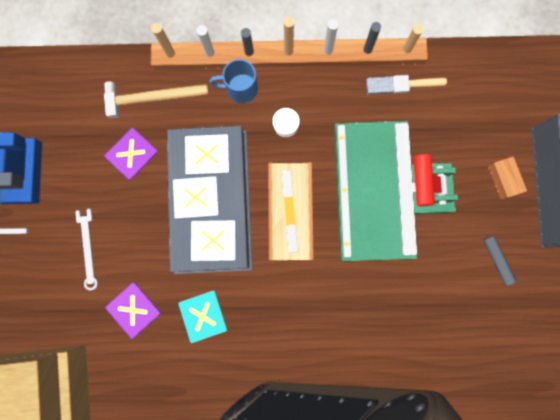

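The pictures show three white plates with yellow crosses on the dark block (top view about (207,154), (195,197), (213,241)). The purple plates (130,153), (132,310) and the turquoise one (203,316) lie on the table and are decoys. The bar is at (290,210) in its tray, the green jig at (376,190), the red lever head at (424,180) and the tin at (286,122).

```bash
cat > h.py <<'E'
import numpy as np, cv2
from plant import ctrl
def ray(cam,px):
    p=ctrl.camera_params(cam);M=p["cam_to_world"]
    d=M[:3,:3]@np.array([(px[0]-p["cx"])/p["fx"],-(px[1]-p["cy"])/p["fy"],-1.]);return M[:3,3],d
def onz(cam,px,z):
    o,d=ray(cam,px);return o+d*(z-o[2])/d[2]
def rects(mask,cam,z,amin=60):
    out=[]
    for c in cv2.findContours(mask.astype(np.uint8),cv2.RETR_EXTERNAL,cv2.CHAIN_APPROX_NONE)[0]:
        if cv2.contourArea(c)<amin: continue
        w=np.array([onz(cam,q[0],z)[:2]*1000 for q in c],np.float32)
        m=cv2.moments(c);r=cv2.minAreaRect(w)
        out.append(((round(m["m10"]/m["m00"]),round(m["m01"]/m["m00"])),np.round(r[0],1),np.round(r[1],1),round(r[2],1)))
    return out
def hsv(cam):
    im=ctrl.snapshot(cam);return im,cv2.cvtColor(im,cv2.COLOR_RGB2HSV).astype(int)
E
python3 - <<'E'
from h import *
def show(n,l):
    print(n); [print("  ",*a) for a in l]
for cam in("top","scene"):
    im,h=hsv(cam);H,S,V=h[...,0],h[...,1],h[...,2]
    wh=((V>195)&(S<60))|((H>20)&(H<35)&(V>200)&(S>60))
    show(cam+" white z76",rects(wh,cam,.076,200))
    show("tin z42",rects((V>150)&(S<50),cam,.042,200)) if cam=="top" else 0
    show("green z30",rects((H>60)&(H<85)&(S>110)&(V>60),cam,.03,300))
    show("red z133",rects(((H<5)|(H>174))&(S>180)&(V>150),cam,.133,100))
    show("orange z34",rects((H>8)&(H<18)&(S>200)&(V>200),cam,.034,30))
    show("dark z70",rects((V<90)&(S<120)&(H>90)&(H<130),cam,.07,1500))
    big=cv2.resize(im[100:280,150:470] if cam=="top" else im[110:375,140:420],None,fx=2.4 if cam=="top" else 2.2,fy=2.4 if cam=="top" else 2.2,interpolation=3)
    cv2.imwrite(f"pics/{cam}_c.png",big[:,:,::-1])
E
```

```text
Traceback (most recent call last):
  File "h.py", line 12, in rects
    w=np.array([onz(cam,q[0],z)[:2]*1000 for q in c],np.float32)
                ~~~^^^^^^^^^^^^
  File "h.py", line 7, in onz
    o,d=ray(cam,px);return o+d*(z-o[2])/d[2]
        ~~~^^^^^^^^
  File "h.py", line 4, in ray
    p=ctrl.camera_params(cam);M=p["cam_to_world"]
ValueError: time passes only in moves, steps and waits
```

```bash
sed -i 's/^from plant import ctrl/from plant import ctrl\nP={n:ctrl.camera_params(n) for n in ("scene","top")}/; s/p=ctrl.camera_params(cam)/p=P[cam]/' h.py
cat > m.py <<'E'
from h import *
def show(n,l):
    print(n); [print("  ",*a) for a in l]
for cam in("top","scene"):
    im,h=hsv(cam);H,S,V=h[...,0],h[...,1],h[...,2]
    wh=((V>195)&(S<60))|((H>20)&(H<35)&(V>200)&(S>60))
    show(cam+" white z76",rects(wh,cam,.076,200))
    show("green z30",rects((H>60)&(H<85)&(S>110)&(V>60),cam,.03,300))
    show("red z133",rects(((H<5)|(H>174))&(S>180)&(V>150),cam,.133,100))
    show("orange z34",rects((H>8)&(H<18)&(S>200)&(V>200),cam,.034,30))
    show("dark z70",rects((V<90)&(S<120)&(H>90)&(H<130),cam,.07,1500))
    big=cv2.resize(im[100:280,150:470] if cam=="top" else im[110:375,140:420],None,fx=2.4 if cam=="top" else 2.2,fy=2.4 if cam=="top" else 2.2,interpolation=3)
    cv2.imwrite(f"pics/{cam}_c.png",big[:,:,::-1])
E
python3 m.py
```

```text
top white z76
   (202, 316) [303.3 207.5] [54.7 48. ] 17.8
   (132, 310) [320.4 366.9] [54.3 48.8] 41.6
   (213, 240) [476.  182.8] [102.6  93.3] 89.7
   (87, 250) [460.3 477.7] [186.   34.3] 6.7
   (195, 197) [578.1 224.7] [ 93.8 103.8] 3.1
   (290, 211) [541.6   2. ] [ 81.1 220.8] 89.1
   (130, 153) [685.7 379.4] [48.6 55.1] 47.0
   (206, 154) [680.9 197.9] [ 94.  102.3] 0.4
   (344, 191) [ 588.8 -124. ] [310.9  18.1] 0.9
   (405, 189) [ 590.8 -270.2] [311.2  39.4] 0.8
   (285, 121) [755.4   9.5] [64.4 66.4] 88.8
   (171, 92) [832.2 300.7] [ 13.  198.6] 4.7
   (109, 99) [822.  432.7] [83.2 25.8] 6.2
   (396, 83) [ 846.2 -282.5] [ 38.7 185.7] 4.7
   (265, 19) [1005.5   24.5] [1377.1  117.4] 88.6
green z30
   (442, 196) [ 595.9 -348.6] [116.5  99. ] 0.7
   (373, 191) [ 594.7 -204.6] [333.6 174.5] 0.8
red z133
   (425, 179) [ 599.9 -302. ] [113.8  54.3] 2.4
orange z34
dark z70
   (306, 407) [104.8 -23.1] [314.3  60. ] 89.2
   (548, 179) [ 603.9 -607.2] [ 60.8 307.1] 89.6
scene white z76
   (460, 385) [498.5 506.2] [181.1  31.7] 6.7
   (283, 309) [679.2 197.7] [ 91.6 102.2] 1.3
   (331, 293) [576.6 223.7] [ 92.4 102.7] 3.6
   (205, 275) [778.6  38.4] [81.6 60.7] 61.6
   (355, 257) [474.6 182.2] [103.1  91.2] 89.8
   (56, 338) [1095.2  -61.6] [211.2 602.2] 0.1
   (280, 235) [576.7  40.6] [ 75.9 217.3] 89.8
   (236, 204) [ 607.1 -101. ] [305.2  18.8] 0.9
   (4, 169) [1067.1 -564.4] [140.6  24.3] 79.6
   (209, 169) [ 607.1 -271.5] [ 97.1 307.6] 88.2
   (534, 138) [-225.  150.] [78.  85.1] 12.1
   (537, 119) [-311.2  118.1] [153.7 111.8] 21.1
   (147, 83) [ 579.7 -725.9] [ 45.8 282. ] 89.6
green z30
red z133
   (205, 140) [ 591.5 -298.9] [120.2  57.8] 0.8
orange z34
dark z70
   (438, 56) [-382.1 -372.4] [860.9 186. ] 42.4
```

View pics/top_c.png

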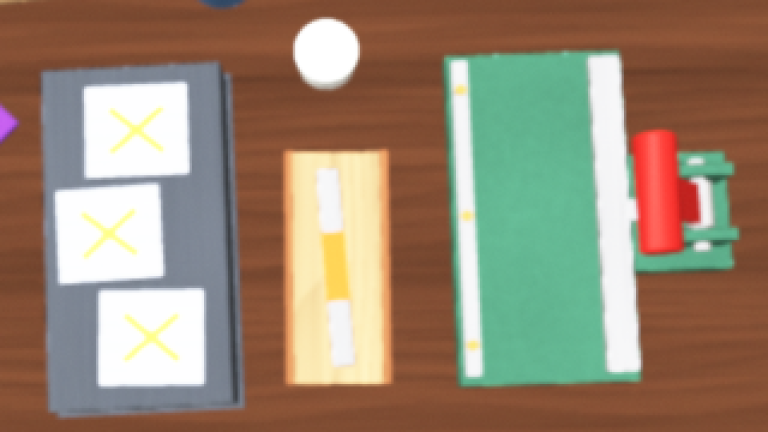

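Run:
```python
from h import *
f=lambda c,z:np.round(onz("top",(150+c[0]/2.4,100+c[1]/2.4),z)*1000,1)
print("block R",f((219,65),.07),f((238,405),.07),"L",f((41,72),.07),f((50,410),.07))
im,h=hsv("top");H,S,V=h[...,0],h[...,1],h[...,2]
wh=((V>195)&(S<60))|((H>20)&(H<35)&(V>200)&(S>60))
for z in(.042,.045):
  print([r for r in rects(wh,"top",z,200) if r[0][0] in range(340,410) and r[0][1]>150])
print("bar",[r for r in rects(wh&(S<60),"top",.034,60) if r[0][0] in range(270,310) and r[0][1]>140])
oy=(H>14)&(H<26)&(S>140)&(V>200)
print("or",[r for r in rects(oy,"top",.034,20) if r[0][0] in range(275,305)])
print("tray",f((285,151),.016),f((389,151),.016),f((285,383),.016),f((391,383),.016))
```

```text
block R [745.6 115.7  70. ] [408.4  99.8  70. ] L [742.1 293.8  70. ] [406.8 281.1  70. ]
[((344, 191), array([ 594.3, -128. ]), array([320.4,  18.9]), 0.8), ((405, 189), array([ 596.4, -278.9]), array([320.8,  40.5]), 0.8)]
[((344, 191), array([ 593.8, -127.7]), array([319.6,  18.8]), 0.8), ((405, 189), array([ 595.9, -278.1]), array([319.9,  40.4]), 0.8)]
bar [((292, 239), array([ 4.788e+02, -4.000e-01]), array([66.2, 27.9]), 3.7), ((287, 183), array([615.5,   9. ]), array([68. , 27.5]), 4.1)]
or [((289, 211), array([547.1,   4.2]), array([63.7, 20.3]), 4.1)]
tray [668.8  52.9  16. ] [666.7 -54.7  16. ] [429.7  56.3  16. ] [427.8 -50.8  16. ]
```

```bash
cat > plan.py <<'E'
import sys,json,numpy as np
from scipy.spatial.transform import Rotation as Ro
from plant import ctrl
# waypoints: [x,y,z mm, theta] ; theta = tilt of tool z from down towards +y (deg), tool x = -world x (yaw -180) plus dyaw
def rot(th,dyaw=0):
    return Ro.from_euler("z",dyaw,degrees=True)*Ro.from_euler("x",th,degrees=True)*Ro.from_euler("xyz",[180,0,-180],degrees=True)
def plan(calls,start=None):
    if start is None:
        o=ctrl.get_obs();p=o["tool_pos"]*1000;R=Ro.from_euler("xyz",o["orientation"],degrees=True)
        print("at",np.round(p,1),np.round(o["orientation"],1),"q",np.round(o["joint_pos"]),"F",np.round(o["force"],1),"op",round(o["opening"]*1000,1),round(o["gripper_force"],1))
    else: p,R=np.array(start[:3],float),rot(*start[3:])
    for i,c in enumerate(calls):
        print("call",i)
        for w in c:
            T=rot(*w[3:]);d=R.inv().apply(np.array(w[:3])-p);a=np.degrees((R.inv()*T).as_rotvec())
            print("  ",w,np.round(d,1).tolist(),np.round(a,1).tolist(),"rows",int(np.ceil(max(np.linalg.norm(d)/50,np.linalg.norm(a)/8.59))))
        p,R=np.array(c[-1][:3],float),rot(*c[-1][3:])
E
python3 - <<'E'
from plan import *
plan([[[450,-350,250,0]],[[600,100,250,0],[680,281,140,0]],[[680,281,73,0]],[[680,201.5,73,0]],[[680,215,73,0],[680,215,120,0]],[[577,307,120,0],[577,307,73,0]],[[577,197,73,0]],[[577,210,73,0],[577,210,120,0]],[[475,266,120,0],[475,266,73,0]],[[475,192,73,0]],[[475,205,73,0],[475,205,180,0]]])
E
```

```text
at [ 223.6 -636.7  226.2] [ 180.    -0.  -160.6] q [-54.  21.   1.  -0. -70. -17.] F [ 0.5 -0.2 -0.5] op 87.8 0.0
call 0
   [450, -350, 250, 0] [-308.6, 195.5, -23.7] [0.0, -0.0, 19.4] rows 8
call 1
   [600, 100, 250, 0] [-150.0, 450.0, 0.0] [0.0, 0.0, 0.0] rows 10
   [680, 281, 140, 0] [-230.0, 631.0, 110.0] [0.0, 0.0, 0.0] rows 14
call 2
   [680, 281, 73, 0] [0.0, -0.0, 67.0] [0.0, 0.0, 0.0] rows 2
call 3
   [680, 201.5, 73, 0] [0.0, -79.5, -0.0] [0.0, 0.0, 0.0] rows 2
call 4
   [680, 215, 73, 0] [-0.0, 13.5, 0.0] [0.0, 0.0, 0.0] rows 1
   [680, 215, 120, 0] [-0.0, 13.5, -47.0] [0.0, 0.0, 0.0] rows 1
call 5
   [577, 307, 120, 0] [103.0, 92.0, 0.0] [0.0, 0.0, 0.0] rows 3
   [577, 307, 73, 0] [103.0, 92.0, 47.0] [0.0, 0.0, 0.0] rows 3
call 6
   [577, 197, 73, 0] [0.0, -110.0, -0.0] [0.0, 0.0, 0.0] rows 3
call 7
   [577, 210, 73, 0] [-0.0, 13.0, 0.0] [0.0, 0.0, 0.0] rows 1
   [577, 210, 120, 0] [-0.0, 13.0, -47.0] [0.0, 0.0, 0.0] rows 1
call 8
   [475, 266, 120, 0] [102.0, 56.0, 0.0] [0.0, 0.0, 0.0] rows 3
   [475, 266, 73, 0] [102.0, 56.0, 47.0] [0.0, 0.0, 0.0] rows 3
call 9
   [475, 192, 73, 0] [0.0, -74.0, -0.0] [0.0, 0.0, 0.0] rows 2
call 10
   [475, 205, 73, 0] [-0.0, 13.0, 0.0] [0.0, 0.0, 0.0] rows 1
   [475, 205, 180, 0] [-0.0, 13.0, -107.0] [0.0, 0.0, 0.0] rows 3
```

>>> {"fn": "apply_moves", "kwargs": {
  "deltas": [
    {"fingers":0,"delta_pos":[-308.6,195.5,-23.7],"angular":[0,0,19.4]},
    {"fingers":0,"delta_pos":[-308.6,195.5,-23.7],"angular":[0,0,19.4]},
    {"fingers":0,"delta_pos":[-308.6,195.5,-23.7],"angular":[0,0,19.4]},
    {"fingers":0,"delta_pos":[-308.6,195.5,-23.7],"angular":[0,0,19.4]},
    {"fingers":0,"delta_pos":[-308.6,195.5,-23.7],"angular":[0,0,19.4]},
    {"fingers":0,"delta_pos":[-308.6,195.5,-23.7],"angular":[0,0,19.4]},
    {"fingers":0,"delta_pos":[-308.6,195.5,-23.7],"angular":[0,0,19.4]},
    {"fingers":0,"delta_pos":[-308.6,195.5,-23.7],"angular":[0,0,19.4]},
    {"fingers":0,"delta_pos":[-308.6,195.5,-23.7],"angular":[0,0,19.4]}
  ]
}}

```text
clock: 1.2
tool_pos: [0.4519, -0.3479, 0.2507]
orientation: [-180.0, 0.1, -179.8]
force: [-0.1, -0.1, -0.1]
opening: 0.0215
gripper_force: 0.0
```

>>> {"fn": "apply_moves", "kwargs": {
  "deltas": [
    {"fingers":0,"delta_pos":[-150,450,0],"angular":[0,0,0]},
    {"fingers":0,"delta_pos":[-150,450,0],"angular":[0,0,0]},
    {"fingers":0,"delta_pos":[-150,450,0],"angular":[0,0,0]},
    {"fingers":0,"delta_pos":[-150,450,0],"angular":[0,0,0]},
    {"fingers":0,"delta_pos":[-150,450,0],"angular":[0,0,0]},
    {"fingers":0,"delta_pos":[-150,450,0],"angular":[0,0,0]},
    {"fingers":0,"delta_pos":[-150,450,0],"angular":[0,0,0]},
    {"fingers":0,"delta_pos":[-150,450,0],"angular":[0,0,0]},
    {"fingers":0,"delta_pos":[-150,450,0],"angular":[0,0,0]},
    {"fingers":0,"delta_pos":[-150,450,0],"angular":[0,0,0]}
  ]
}}

```text
clock: 2.2
tool_pos: [0.6013, 0.1024, 0.2498]
orientation: [-180.0, -0.0, -180.0]
force: [-0.3, -0.4, -0.1]
opening: 0.0005
gripper_force: 0.0
```

>>> {"fn": "apply_moves", "kwargs": {
  "deltas": [
    {"fingers":0,"delta_pos":[-80,181,110],"angular":[0,0,0]},
    {"fingers":0,"delta_pos":[-80,181,110],"angular":[0,0,0]},
    {"fingers":0,"delta_pos":[-80,181,110],"angular":[0,0,0]},
    {"fingers":0,"delta_pos":[-80,181,110],"angular":[0,0,0]},
    {"fingers":0,"delta_pos":[-80,181,110],"angular":[0,0,0]},
    {"fingers":0,"delta_pos":[-80,181,110],"angular":[0,0,0]},
    {"fingers":0,"delta_pos":[-80,181,110],"angular":[0,0,0]}
  ]
}}

```text
clock: 2.9
tool_pos: [0.6805, 0.2799, 0.1391]
orientation: [-179.9, -0.1, 180.0]
force: [-0.4, 0.0, 0.5]
opening: 0.0004
gripper_force: 0.0
```

>>> {"fn": "apply_moves", "kwargs": {
  "deltas": [
    {"fingers":0,"delta_pos":[0,1,40],"angular":[0,0,0]},
    {"fingers":0,"delta_pos":[0,1,66],"angular":[0,0,0]},
    {"fingers":0,"delta_pos":[0,1,66],"angular":[0,0,0]},
    {"fingers":0,"delta_pos":[0,1,66],"angular":[0,0,0]}
  ]
}}

```text
clock: 3.3
tool_pos: [0.681, 0.2805, 0.0756]
orientation: [180.0, 0.0, 179.9]
force: [-0.3, 0.2, -0.6]
opening: 0.0002
gripper_force: 0.0
```

>>> {"fn": "apply_moves", "kwargs": {
  "deltas": [
    {"fingers":0,"delta_pos":[0,-10,0],"angular":[0,0,0]},
    {"fingers":0,"delta_pos":[0,-20,0],"angular":[0,0,0]},
    {"fingers":0,"delta_pos":[0,-30,0],"angular":[0,0,0]},
    {"fingers":0,"delta_pos":[0,-40,0],"angular":[0,0,0]},
    {"fingers":0,"delta_pos":[0,-50,0],"angular":[0,0,0]},
    {"fingers":0,"delta_pos":[0,-60,0],"angular":[0,0,0]},
    {"fingers":0,"delta_pos":[0,-68,0],"angular":[0,0,0]},
    {"fingers":0,"delta_pos":[0,-74,0],"angular":[0,0,0]},
    {"fingers":0,"delta_pos":[0,-79,0],"angular":[0,0,0]},
    {"fingers":0,"delta_pos":[0,-79,0],"angular":[0,0,0]}
  ]
}}

```text
clock: 4.3
tool_pos: [0.6819, 0.202, 0.0764]
orientation: [179.9, 0.2, 179.9]
force: [1.7, 1.3, 5.4]
opening: 0.0002
gripper_force: 3.0
```

Run:
```python
from h import *
im,h=hsv("top");H,S,V=h[...,0],h[...,1],h[...,2]
im2,_=hsv("scene")
cv2.imwrite("pics/p1.png",np.hstack([im[90:300,120:330],im2[190:400,210:430]])[:,:,::-1].repeat(1,0))
print(ctrl.get_obs()["tool_pos"],ctrl.get_obs()["joint_pos"])
```

```text
[0.68185837 0.20207604 0.07638251] [ 3.21836390e+01  3.01977198e+01 -4.59272078e+00  6.57420696e-02
 -5.50171372e+01 -1.22267713e+02]
```

View pics/p1.png

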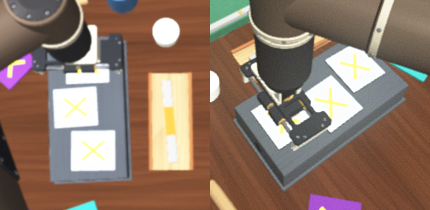

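>>> {"fn": "apply_moves", "kwargs": {
  "deltas": [
    {"fingers":0,"delta_pos":[0,0,-40],"angular":[0,0,0]},
    {"fingers":0,"delta_pos":[0,100,-40],"angular":[0,0,0]},
    {"fingers":0,"delta_pos":[0,100,-40],"angular":[0,0,0]},
    {"fingers":0,"delta_pos":[0,100,-40],"angular":[0,0,0]},
    {"fingers":0,"delta_pos":[0,100,-40],"angular":[0,0,0]}
  ]
}}

```text
clock: 4.9
tool_pos: [0.68, 0.303, 0.1139]
orientation: [-180.0, -0.0, -180.0]
force: [0.7, -0.8, 0.2]
opening: 0.0002
gripper_force: 0.0
```

```bash
cat > w.py <<'E'
from h import *
im,h=hsv("top");H,S,V=h[...,0],h[...,1],h[...,2]
wh=((V>195)&(S<60))|((H>20)&(H<35)&(V>200)&(S>60))
print([r for r in rects(wh,"top",.076,100) if 140<r[0][0]<260 and 100<r[0][1]<290])
print(ctrl.get_obs()["tool_pos"])
E
python3 w.py
```

```text
[((213, 240), array([476. , 182.8]), array([102.6,  93.3]), 89.7), ((195, 197), array([578.1, 224.7]), array([ 93.8, 104. ]), 3.0), ((209, 154), array([680.9, 195.7]), array([ 93.9, 101.8]), 0.4), ((156, 134), array([741.3, 329.1]), array([76. , 98.2]), 88.8)]
[0.68017609 0.3019827  0.11400322]
```

>>> {"fn": "apply_moves", "kwargs": {
  "deltas": [
    {"fingers":0,"delta_pos":[0,-14,41],"angular":[0,0,0]},
    {"fingers":0,"delta_pos":[0,-14,41],"angular":[0,0,0]},
    {"fingers":0,"delta_pos":[0,-14,41],"angular":[0,0,0]},
    {"fingers":0,"delta_pos":[0,-14,41],"angular":[0,0,0]},
    {"fingers":0,"delta_pos":[0,-14,41],"angular":[0,0,0]}
  ]
}}

```text
clock: 5.45
tool_pos: [0.6805, 0.2881, 0.0736]
orientation: [-180.0, -0.0, 179.9]
force: [1.0, -0.4, 0.9]
opening: 0.0001
gripper_force: 0.0
```

>>> {"fn": "apply_moves", "kwargs": {
  "deltas": [
    {"fingers":0,"delta_pos":[0,0,2],"angular":[0,0,0]},
    {"fingers":0,"delta_pos":[0,0,2],"angular":[0,0,0]},
    {"fingers":0,"delta_pos":[0,-10,2],"angular":[0,0,0]},
    {"fingers":0,"delta_pos":[0,-20,2],"angular":[0,0,0]},
    {"fingers":0,"delta_pos":[0,-30,2],"angular":[0,0,0]},
    {"fingers":0,"delta_pos":[0,-30,2],"angular":[0,0,0]}
  ]
}}

```text
clock: 6.05
tool_pos: [0.6805, 0.2569, 0.0715]
orientation: [-180.0, -0.0, 179.9]
force: [-0.3, 0.3, 1.3]
opening: 0.0003
gripper_force: 0.0
```

```bash
python3 - <<'E'
from plant import ctrl
o=ctrl.get_obs();print(o["tool_pos"],o["force"])
E
python3 w.py
```

```text
[0.6805428  0.25693755 0.0714709 ] [-0.28921994  0.30769505  1.30876807]
[((213, 240), array([476. , 182.8]), array([102.6,  93.4]), 89.7), ((195, 197), array([578. , 224.7]), array([ 94., 104.]), 3.2), ((216, 159), array([680.5, 188.6]), array([ 94. , 101.8]), 0.4), ((184, 139), array([725.6, 263.3]), array([91.9, 62. ]), 3.3), ((176, 102), array([796.6, 301.4]), array([ 74.2, 210.1]), 41.4)]
[0.68061755 0.25753296 0.07148899]
```

>>> {"fn": "apply_moves", "kwargs": {
  "deltas": [
    {"fingers":0,"delta_pos":[0,-10,0],"angular":[0,0,0]},
    {"fingers":0,"delta_pos":[0,-20,0],"angular":[0,0,0]},
    {"fingers":0,"delta_pos":[0,-30,0],"angular":[0,0,0]},
    {"fingers":0,"delta_pos":[0,-40,0],"angular":[0,0,0]},
    {"fingers":0,"delta_pos":[0,-48,0],"angular":[0,0,0]},
    {"fingers":0,"delta_pos":[0,-54,0],"angular":[0,0,0]},
    {"fingers":0,"delta_pos":[0,-57,0],"angular":[0,0,0]},
    {"fingers":0,"delta_pos":[0,-57,0],"angular":[0,0,0]},
    {"fingers":0,"delta_pos":[0,-47,0],"angular":[0,0,0]},
    {"fingers":0,"delta_pos":[0,-47,-45],"angular":[0,0,0]}
  ]
}}

```text
clock: 7.1
tool_pos: [0.6764, 0.2111, 0.1095]
orientation: [-179.7, -0.7, 179.9]
force: [0.8, -0.4, -0.7]
opening: 0.0004
gripper_force: 0.0
```

>>> {"fn": "apply_moves", "kwargs": {
  "deltas": [
    {"fingers":0,"delta_pos":[103,97,0],"angular":[0,0,0]},
    {"fingers":0,"delta_pos":[103,97,0],"angular":[0,0,0]},
    {"fingers":0,"delta_pos":[103,97,0],"angular":[0,0,0]},
    {"fingers":0,"delta_pos":[103,97,20],"angular":[0,0,0]},
    {"fingers":0,"delta_pos":[103,97,45],"angular":[0,0,0]},
    {"fingers":0,"delta_pos":[103,97,45],"angular":[0,0,0]},
    {"fingers":0,"delta_pos":[103,97,45],"angular":[0,0,0]},
    {"fingers":0,"delta_pos":[103,97,45],"angular":[0,0,0]}
  ]
}}

```text
clock: 7.9
tool_pos: [0.5783, 0.3092, 0.0724]
orientation: [180.0, 0.1, 180.0]
force: [-0.3, 0.3, 0.5]
opening: 0.0003
gripper_force: 0.0
```

```bash
python3 w.py
```

```text
[((213, 240), array([476. , 182.8]), array([102.6,  93.3]), 89.7), ((201, 199), array([578. , 224.4]), array([ 94.1, 103.4]), 3.1), ((158, 188), array([606.8, 315.4]), array([56.1, 93. ]), 88.9), ((233, 154), array([679. , 134.2]), array([102.4,  92.6]), 89.4)]
[0.57839217 0.30915598 0.07249544]
```

>>> {"fn": "apply_moves", "kwargs": {
  "deltas": [
    {"fingers":0,"delta_pos":[0,-12,0],"angular":[0,0,0]},
    {"fingers":0,"delta_pos":[0,-24,0],"angular":[0,0,0]},
    {"fingers":0,"delta_pos":[0,-36,0],"angular":[0,0,0]},
    {"fingers":0,"delta_pos":[0,-48,0],"angular":[0,0,0]},
    {"fingers":0,"delta_pos":[0,-60,0],"angular":[0,0,0]},
    {"fingers":0,"delta_pos":[0,-72,0],"angular":[0,0,0]},
    {"fingers":0,"delta_pos":[0,-84,0],"angular":[0,0,0]},
    {"fingers":0,"delta_pos":[0,-96,0],"angular":[0,0,0]},
    {"fingers":0,"delta_pos":[0,-106,0],"angular":[0,0,0]},
    {"fingers":0,"delta_pos":[0,-112,0],"angular":[0,0,0]}
  ]
}}

```text
clock: 8.95
tool_pos: [0.5779, 0.1961, 0.0717]
orientation: [180.0, 0.1, 179.9]
force: [-0.4, 6.0, 4.7]
opening: 0.0002
gripper_force: 3.3
```

>>> {"fn": "apply_moves", "kwargs": {
  "deltas": [
    {"fingers":0,"delta_pos":[0,-4,0],"angular":[0,0,0]},
    {"fingers":0,"delta_pos":[0,-4,0],"angular":[0,0,0]},
    {"fingers":0,"delta_pos":[0,8,0],"angular":[0,0,0]},
    {"fingers":0,"delta_pos":[0,8,-45],"angular":[0,0,0]},
    {"fingers":0,"delta_pos":[0,8,-45],"angular":[0,0,0]}
  ]
}}

```text
clock: 9.45
tool_pos: [0.5793, 0.2061, 0.1203]
orientation: [179.9, 0.2, -180.0]
force: [1.0, 0.8, 0.8]
opening: 0.0006
gripper_force: 0.0
```

>>> {"fn": "apply_moves", "kwargs": {
  "deltas": [
    {"fingers":0,"delta_pos":[103,62,0],"angular":[0,0,0]},
    {"fingers":0,"delta_pos":[103,62,0],"angular":[0,0,0]},
    {"fingers":0,"delta_pos":[103,62,0],"angular":[0,0,0]},
    {"fingers":0,"delta_pos":[103,62,20],"angular":[0,0,0]},
    {"fingers":0,"delta_pos":[103,62,45],"angular":[0,0,0]},
    {"fingers":0,"delta_pos":[103,62,45],"angular":[0,0,0]},
    {"fingers":0,"delta_pos":[103,62,45],"angular":[0,0,0]},
    {"fingers":0,"delta_pos":[103,62,45],"angular":[0,0,0]}
  ]
}}

```text
clock: 10.25
tool_pos: [0.4739, 0.2665, 0.0707]
orientation: [-179.9, -0.1, 180.0]
force: [-0.1, 0.3, 0.3]
opening: 0.0005
gripper_force: 0.0
```

```bash
python3 w.py
```

```text
[((221, 242), array([476.2, 181.9]), array([101.8,  92.6]), 89.0), ((179, 238), array([484.6, 262.9]), array([46. , 92.8]), 88.9), ((237, 198), array([574.6, 126.4]), array([103.7,  92.3]), 88.9), ((233, 154), array([679. , 134.2]), array([102.4,  92.6]), 89.4)]
[0.47406085 0.26656899 0.07078072]
```

>>> {"fn": "apply_moves", "kwargs": {
  "deltas": [
    {"fingers":0,"delta_pos":[0,-12,-1],"angular":[0,0,0]},
    {"fingers":0,"delta_pos":[0,-24,-1],"angular":[0,0,0]},
    {"fingers":0,"delta_pos":[0,-36,-1],"angular":[0,0,0]},
    {"fingers":0,"delta_pos":[0,-46,-1],"angular":[0,0,0]},
    {"fingers":0,"delta_pos":[0,-56,-1],"angular":[0,0,0]},
    {"fingers":0,"delta_pos":[0,-66,-1],"angular":[0,0,0]},
    {"fingers":0,"delta_pos":[0,-74,-1],"angular":[0,0,0]},
    {"fingers":0,"delta_pos":[0,-78,-1],"angular":[0,0,0]},
    {"fingers":0,"delta_pos":[0,-78,-1],"angular":[0,0,0]},
    {"fingers":0,"delta_pos":[0,-70,-1],"angular":[0,0,0]}
  ]
}}

```text
clock: 11.3
tool_pos: [0.4741, 0.1962, 0.0722]
orientation: [-179.9, -0.0, 179.9]
force: [0.1, 0.1, -0.9]
opening: 0.0003
gripper_force: 0.0
```

>>> {"fn": "apply_moves", "kwargs": {
  "deltas": [
    {"fingers":50,"delta_pos":[0,0,-60],"angular":[0,0,0]},
    {"fingers":50,"delta_pos":[0,0,-130],"angular":[0,0,0]},
    {"fingers":50,"delta_pos":[-50,-100,-130],"angular":[0,0,0]},
    {"fingers":50,"delta_pos":[-100,-200,-130],"angular":[0,0,0]},
    {"fingers":50,"delta_pos":[-100,-200,-130],"angular":[0,0,0]},
    {"fingers":50,"delta_pos":[-100,-200,-130],"angular":[0,0,0]},
    {"fingers":50,"delta_pos":[-100,-200,-130],"angular":[0,0,0]},
    {"fingers":50,"delta_pos":[-100,-200,-130],"angular":[0,0,0]}
  ]
}}

```text
clock: 12.1
tool_pos: [0.5756, -0.0056, 0.2021]
orientation: [-179.9, -0.0, 179.8]
force: [-0.7, -0.3, -0.4]
opening: 0.0496
gripper_force: 0.0
```

```bash
python3 w.py
python3 - <<'E'
from h import *
im,h=hsv("scene");H,S,V=h[...,0],h[...,1],h[...,2]
wh=((V>195)&(S<60))|((H>20)&(H<35)&(V>200)&(S>60))
print([r for r in rects(wh,"scene",.076,100)if 200<r[0][0]<420 and 230<r[0][1]<350])
from plan import *
# geometry: edge y=e, TCP for lower fingertip contact; theta +45: tool z towards +y
plan([[[679,0,200,45]],[[679,70,115,45]]])
E
```

```text
[((240, 239), array([476.4, 122. ]), array([102.5,  94.8]), 89.9), ((238, 208), array([553.2, 126.3]), array([102.8,  49.4]), 88.9), ((195, 171), array([639. , 225.7]), array([174.1,  23.8]), 19.3)]
[ 0.57480678 -0.00426407  0.20181829]
[((205, 275), array([778.6,  38.4]), array([81.6, 60.7]), 61.6), ((267, 286), array([678.1, 133.4]), array([103. ,  92.3]), 89.7), ((415, 248), array([344.5, 243.5]), array([54.1, 43.2]), 18.7), ((302, 244), array([557.4,  89.9]), array([174.3, 256.4]), 89.8)]
at [574.3  -3.4 201.8] [-1.800e+02 -1.000e-01  1.799e+02] q [  19.   12.  -14.   -0.  -64. -109.] F [0.1 0.3 0.6] op 49.7 0.0
call 0
   [679, 0, 200, 45] [-104.6, 3.6, 1.7] [-45.0, -0.0, -0.1] rows 6
call 1
   [679, 70, 115, 45] [0.0, -10.6, 109.6] [0.0, 0.0, 0.0] rows 3
```

>>> {"fn": "apply_moves", "kwargs": {
  "deltas": [
    {"fingers":56,"delta_pos":[-104.6,20,0],"angular":[-45,0,0]},
    {"fingers":56,"delta_pos":[-104.6,20,0],"angular":[-45,0,0]},
    {"fingers":56,"delta_pos":[-104.6,20,0],"angular":[-45,0,0]},
    {"fingers":56,"delta_pos":[-104.6,20,0],"angular":[-45,0,0]},
    {"fingers":56,"delta_pos":[-104.6,20,0],"angular":[-45,0,0]},
    {"fingers":56,"delta_pos":[-104.6,20,0],"angular":[-45,0,0]},
    {"fingers":56,"delta_pos":[-104.6,20,0],"angular":[-45,0,0]},
    {"fingers":56,"delta_pos":[-104.6,20,0],"angular":[-45,0,0]}
  ]
}}

```text
clock: 13.0
tool_pos: [0.6789, 0.0176, 0.202]
orientation: [135.1, -0.0, -180.0]
force: [-0.1, 0.8, -0.2]
opening: 0.0556
gripper_force: 0.0
```

Run:
```python
from plan import *
plan([[[679,73,116,45]],[[679,122.5,66.5,45]]])
```

```text
at [678.9  17.6 202. ] [ 135.1   -0.  -180. ] q [ -9.  30.  14. -44. -86. -73.] F [-0.1  0.8 -0.2] op 55.6 0.0
call 0
   [679, 73, 116, 45] [-0.2, -21.5, 100.0] [-0.1, -0.0, -0.0] rows 3
call 1
   [679, 122.5, 66.5, 45] [0.0, -0.0, 70.0] [0.0, 0.0, 0.0] rows 2
```

>>> {"fn": "apply_moves", "kwargs": {
  "deltas": [
    {"fingers":56,"delta_pos":[0,-21.5,40],"angular":[0,0,0]},
    {"fingers":56,"delta_pos":[0,-21.5,80],"angular":[0,0,0]},
    {"fingers":56,"delta_pos":[0,-21.5,100],"angular":[0,0,0]},
    {"fingers":56,"delta_pos":[0,-21.5,100],"angular":[0,0,0]},
    {"fingers":56,"delta_pos":[0,-21.5,130],"angular":[0,0,0]},
    {"fingers":56,"delta_pos":[0,-21.5,155],"angular":[0,0,0]},
    {"fingers":56,"delta_pos":[0,-21.5,170],"angular":[0,0,0]},
    {"fingers":56,"delta_pos":[0,-21.5,170],"angular":[0,0,0]},
    {"fingers":56,"delta_pos":[0,-21.5,170],"angular":[0,0,0]}
  ]
}}

```text
clock: 13.9
tool_pos: [0.6794, 0.1217, 0.068]
orientation: [135.1, 0.1, -180.0]
force: [0.0, -0.2, 0.9]
opening: 0.0558
gripper_force: 0.0
```

```bash
python3 w.py;python3 - <<'E'
from h import *
im2,_=hsv("scene")
cv2.imwrite("pics/p2.png",cv2.resize(im2[150:400,150:430],None,fx=2,fy=2)[:,:,::-1])
E
```

```text
[((238, 239), array([476.2, 122.3]), array([102. ,  95.1]), 89.9), ((237, 198), array([574.6, 126.6]), array([104.1,  92.3]), 88.9), ((228, 155), array([694.5, 134.1]), array([124.5, 101.6]), 0.0)]
[0.67972038 0.12120806 0.06822305]
```

View pics/p2.png

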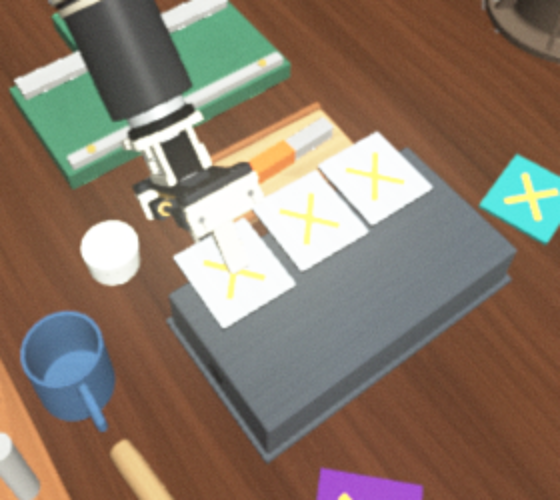

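The plate nearest the tin is still flat at (235,270) in the crop. The upper finger is above it, the lower one is under its overhang, and the tin at (112,250) is clear.

>>> {"fn": "apply_moves", "kwargs": {
  "deltas": [
    {"fingers":56,"delta_pos":[0,12,-9],"angular":[0,0,0]},
    {"fingers":56,"delta_pos":[0,24,-19],"angular":[0,0,0]},
    {"fingers":56,"delta_pos":[0,36,-25],"angular":[0,0,0]},
    {"fingers":56,"delta_pos":[0,48,-29],"angular":[0,0,0]},
    {"fingers":56,"delta_pos":[0,60,-31],"angular":[0,0,0]},
    {"fingers":56,"delta_pos":[0,70,-32],"angular":[0,0,0]},
    {"fingers":56,"delta_pos":[0,76,-33],"angular":[0,0,0]},
    {"fingers":56,"delta_pos":[0,76,-33],"angular":[0,0,0]},
    {"fingers":30,"delta_pos":[0,76,-33],"angular":[0,0,0]},
    {"fingers":20,"delta_pos":[0,76,-33],"angular":[0,0,0]}
  ]
}}

```text
clock: 15.0
tool_pos: [0.679, 0.1518, 0.1432]
orientation: [135.0, -0.0, 179.9]
force: [1.1, -2.0, -1.2]
opening: 0.0451
gripper_force: 0.9
```

>>> {"fn": "apply_moves", "kwargs": {
  "deltas": [
    {"fingers":0,"delta_pos":[0,0,0],"angular":[0,0,0]},
    {"fingers":0,"delta_pos":[0,0,0],"angular":[0,0,0]},
    {"fingers":0,"delta_pos":[0,0,0],"angular":[0,0,0]},
    {"fingers":0,"delta_pos":[0,0,0],"angular":[0,0,0]},
    {"fingers":0,"delta_pos":[0,0,0],"angular":[0,0,0]},
    {"fingers":0,"delta_pos":[0,0,0],"angular":[0,0,0]},
    {"fingers":0,"delta_pos":[0,20,-20],"angular":[0,0,0]},
    {"fingers":0,"delta_pos":[0,30,-30],"angular":[0,0,0]}
  ]
}}

```text
clock: 15.8
tool_pos: [0.6794, 0.152, 0.1876]
orientation: [135.0, 0.1, 180.0]
force: [0.6, 0.6, -3.4]
opening: 0.0059
gripper_force: 30.0
```

Run:
```python
from h import *
im2,_=hsv("scene")
cv2.imwrite("pics/p3.png",cv2.resize(im2[130:380,150:430],None,fx=2,fy=2)[:,:,::-1])
o=ctrl.get_obs();print(o["tool_pos"],o["force"],o["moment"],o["opening"],o["joint_pos"])
```

```text
[0.68041675 0.15204688 0.1905411 ] [ 1.5472057  -1.62346048 -0.77304561] [-3.51823186 -0.1250483  -0.19411088] 0.005768907086039141 [  1.39247471  27.44868737   9.61854707 -46.65543987 -76.31004156
 -77.92543649]
```

View pics/p3.png

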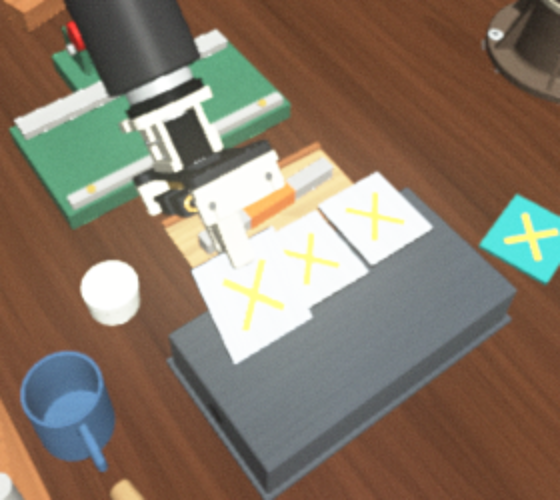

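Run:
```python
from plan import *
plan([[[685,60,270,0]],[[697,-203,200,-45]],[[697,-203,100,-45]]])
```

```text
at [680.4 152.  190.5] [135.    0.3 180. ] q [  1.  27.  10. -47. -76. -78.] F [ 1.5 -1.6 -0.8] op 5.8 30.0
call 0
   [685, 60, 270, 0] [-5.0, -9.0, -121.3] [45.0, 0.3, 0.1] rows 6
call 1
   [697, -203, 200, -45] [-12.0, -263.0, 70.0] [45.0, 0.0, 0.0] rows 6
call 2
   [697, -203, 100, -45] [-0.0, 70.7, 70.7] [0.0, 0.0, 0.0] rows 2
```

>>> {"fn": "apply_moves", "kwargs": {
  "deltas": [
    {"fingers":0,"delta_pos":[0,20,-50],"angular":[0,0,0]},
    {"fingers":0,"delta_pos":[-5,-9,-121],"angular":[20,0,0]},
    {"fingers":0,"delta_pos":[-5,-9,-121],"angular":[45,0,0]},
    {"fingers":0,"delta_pos":[-5,-9,-121],"angular":[45,0,0]},
    {"fingers":0,"delta_pos":[-5,-9,-121],"angular":[45,0,0]},
    {"fingers":0,"delta_pos":[-5,-9,-121],"angular":[45,0,0]},
    {"fingers":0,"delta_pos":[-5,-9,-121],"angular":[45,0,0]},
    {"fingers":0,"delta_pos":[-5,-9,-121],"angular":[45,0,0]},
    {"fingers":0,"delta_pos":[-5,-9,-121],"angular":[45,0,0]}
  ]
}}

```text
clock: 16.75
tool_pos: [0.6835, 0.0608, 0.2649]
orientation: [179.9, -0.1, 180.0]
force: [-0.2, -0.2, -3.9]
opening: 0.0059
gripper_force: 30.0
```

>>> {"fn": "apply_moves", "kwargs": {
  "deltas": [
    {"fingers":0,"delta_pos":[-12,-263,70],"angular":[45,0,0]},
    {"fingers":0,"delta_pos":[-12,-263,70],"angular":[45,0,0]},
    {"fingers":0,"delta_pos":[-12,-263,70],"angular":[45,0,0]},
    {"fingers":0,"delta_pos":[-12,-263,70],"angular":[45,0,0]},
    {"fingers":0,"delta_pos":[-12,-263,70],"angular":[45,0,0]},
    {"fingers":0,"delta_pos":[-12,-263,70],"angular":[45,0,0]},
    {"fingers":0,"delta_pos":[-12,-263,70],"angular":[45,0,0]},
    {"fingers":0,"delta_pos":[-12,-263,70],"angular":[45,0,0]},
    {"fingers":0,"delta_pos":[-12,-263,70],"angular":[45,0,0]},
    {"fingers":0,"delta_pos":[-12,-263,70],"angular":[45,0,0]}
  ]
}}

```text
clock: 17.75
tool_pos: [0.6966, -0.2024, 0.1968]
orientation: [-135.1, 0.2, 179.9]
force: [0.6, -0.0, -4.9]
opening: 0.0057
gripper_force: 30.0
```

Run:
```python
from h import *
im2,_=hsv("scene")
im,_=hsv("top")
cv2.imwrite("pics/p4.png",np.hstack([im[90:290,280:480],im2[80:280,130:330]]).repeat(2,0).repeat(2,1)[:,:,::-1])
from plan import *
plan([[[697,-203,100,-45]],[[697,-203,84,-45]]])
```

```text
at [ 696.3 -202.2  196.5] [-1.351e+02  1.000e-01  1.800e+02] q [  16.   28.  -23.   49.  -65. -138.] F [-0.3 -0.1 -5.1] op 5.8 30.0
call 0
   [697, -203, 100, -45] [-0.5, 67.6, 68.9] [0.1, 0.1, -0.1] rows 2
call 1
   [697, -203, 84, -45] [-0.0, 11.3, 11.3] [0.0, 0.0, 0.0] rows 1
```

View pics/p4.png

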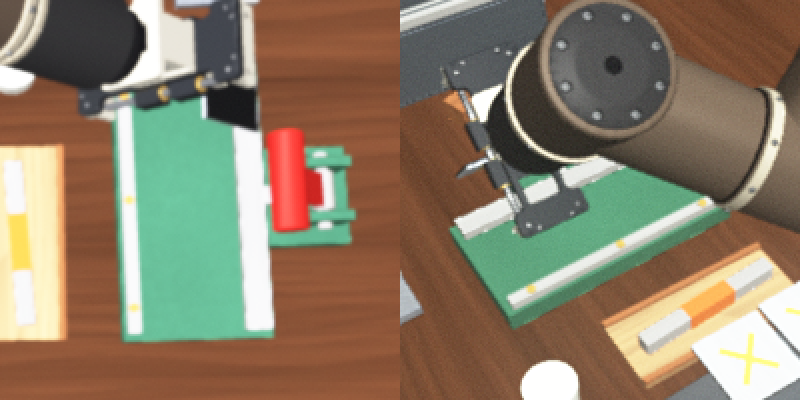

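Run:
```python
from h import *
print(onz("top",(409,154),.148)*1000, onz("top",(382.5,149),.2)*1000)
```

```text
[ 653.26792455 -261.22993116  148.        ] [ 652.81513565 -192.65225968  200.        ]
```

>>> {"fn": "apply_moves", "kwargs": {
  "deltas": [
    {"fingers":0,"delta_pos":[0,35,35],"angular":[0,0,0]},
    {"fingers":0,"delta_pos":[0,67,67],"angular":[0,0,0]},
    {"fingers":0,"delta_pos":[0,70,70],"angular":[0,0,0]},
    {"fingers":0,"delta_pos":[0,74,74],"angular":[0,0,0]},
    {"fingers":0,"delta_pos":[0,76,76],"angular":[0,0,0]},
    {"fingers":0,"delta_pos":[0,76,76],"angular":[0,0,0]}
  ]
}}

```text
clock: 18.45
tool_pos: [0.6986, -0.2001, 0.0941]
orientation: [-134.8, 0.4, -179.8]
force: [-13.1, 18.5, 23.7]
opening: 0.0069
gripper_force: 30.5
```

>>> {"fn": "apply_moves", "kwargs": {
  "deltas": [
    {"fingers":0,"delta_pos":[0,-18,-18],"angular":[0,0,0]},
    {"fingers":0,"delta_pos":[0,-18,-18],"angular":[0,0,0]},
    {"fingers":0,"delta_pos":[0,-18,-18],"angular":[0,0,0]},
    {"fingers":0,"delta_pos":[0,-18,-18],"angular":[0,0,0]}
  ]
}}

```text
clock: 18.85
tool_pos: [0.6955, -0.2028, 0.1128]
orientation: [-135.0, -0.0, 180.0]
force: [-0.6, 1.0, -4.8]
opening: 0.0058
gripper_force: 30.0
```

Run:
```python
from h import *
im,_=hsv("top")
cv2.imwrite("pics/p5.png",cv2.resize(im[120:220,320:440],None,fx=6,fy=6,interpolation=2)[:,:,::-1])
o=ctrl.get_obs();print(o["tool_pos"],o["orientation"],o["force"])
```

```text
[ 0.69531667 -0.20296974  0.11251852] [-1.35002262e+02 -6.86399123e-02  1.79940925e+02] [ 0.75208764 -0.63413185 -4.30516716]
```

View pics/p5.png

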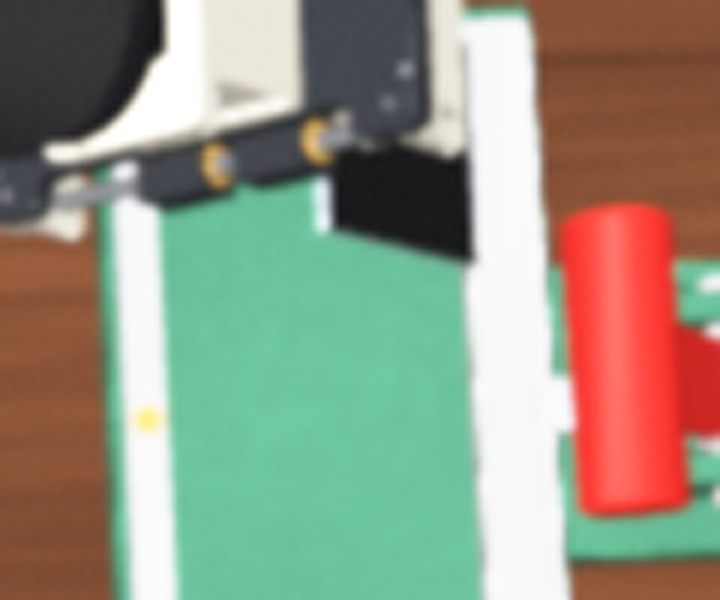

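Run:
```python
from h import *
c=lambda u,v,z:np.round(onz("top",(320+u/6,120+v/6),z)*1000,1)
print("far",c(470,262,.058),c(470,262,.063),"near-vis",c(332,232,.11),c(332,232,.13))
print("pusher face top",c(468,250,.045),c(485,590,.045),"bottom(bed)",c(468,250,.03),c(485,590,.03))
print("fence in",c(160,210,.042),c(178,590,.042))
```

```text
far [ 651.4 -258.3   58. ] [ 650.4 -257.1   63. ] near-vis [ 652.9 -194.   110. ] [ 648.3 -190.2  130. ]
pusher face top [ 659.2 -260.8   45. ] [ 521.4 -261.1   45. ] bottom(bed) [ 662.5 -264.4   30. ] [ 522.9 -264.7   30. ]
fence in [ 678.9 -137.8   42. ] [ 523.9 -139.7   42. ]
```

>>> {"fn": "apply_moves", "kwargs": {
  "deltas": [
    {"fingers":0,"delta_pos":[0,13,0],"angular":[0,0,0]},
    {"fingers":0,"delta_pos":[0,17,5],"angular":[0,0,0]},
    {"fingers":0,"delta_pos":[0,19,8],"angular":[0,0,0]},
    {"fingers":0,"delta_pos":[0,21,10],"angular":[0,0,0]},
    {"fingers":0,"delta_pos":[0,21,10],"angular":[0,0,0]}
  ]
}}

```text
clock: 19.4
tool_pos: [0.6954, -0.1953, 0.0909]
orientation: [-135.0, -0.1, 179.9]
force: [0.8, 0.6, -3.8]
opening: 0.0058
gripper_force: 30.0
```

>>> {"fn": "apply_moves", "kwargs": {
  "deltas": [
    {"fingers":0,"delta_pos":[0,2,2],"angular":[0,0,0]},
    {"fingers":0,"delta_pos":[0,3.5,3.5],"angular":[0,0,0]},
    {"fingers":0,"delta_pos":[0,3.5,3.5],"angular":[0,0,0]}
  ]
}}

```text
clock: 19.7
tool_pos: [0.6959, -0.1951, 0.0868]
orientation: [-135.0, 0.0, 180.0]
force: [-0.2, -0.9, -3.1]
opening: 0.0057
gripper_force: 30.0
```

>>> {"fn": "apply_moves", "kwargs": {
  "deltas": [
    {"fingers":0,"delta_pos":[0,4,3],"angular":[-5,0,0]},
    {"fingers":0,"delta_pos":[0,7,5],"angular":[-9,0,0]},
    {"fingers":0,"delta_pos":[0,7,5],"angular":[-9,0,0]},
    {"fingers":0,"delta_pos":[0,7,5],"angular":[-9,0,0]}
  ]
}}

```text
clock: 20.1
tool_pos: [0.6983, -0.1937, 0.0839]
orientation: [-143.8, 0.4, -180.0]
force: [-3.7, 7.0, 16.5]
opening: 0.0082
gripper_force: 32.0
```

>>> {"fn": "apply_moves", "kwargs": {
  "deltas": [
    {"fingers":0,"delta_pos":[0,-1,-9],"angular":[0,0,0]},
    {"fingers":0,"delta_pos":[0,-1,-9],"angular":[0,0,0]},
    {"fingers":0,"delta_pos":[0,-1,-9],"angular":[0,0,0]}
  ]
}}

```text
clock: 20.4
tool_pos: [0.6969, -0.1891, 0.0895]
orientation: [-143.9, 0.2, 180.0]
force: [-4.5, 5.7, 11.7]
opening: 0.0068
gripper_force: 29.8
```

Run:
```python
from h import *
im,_=hsv("top");im2,_=hsv("scene")
a=cv2.resize(im[120:190,350:440],None,fx=5,fy=5,interpolation=2);b=cv2.resize(im2[110:210,130:230],None,fx=3.5,fy=3.5,interpolation=2)
cv2.imwrite("pics/p6.png",np.hstack([a,b])[:,:,::-1])
o=ctrl.get_obs();print(o["tool_pos"],o["orientation"],o["force"],o["opening"])
```

```text
[ 0.69686032 -0.18906426  0.08947198] [-1.43859583e+02  1.67578773e-01  1.79987335e+02] [-4.55575719  5.27993797 11.47622311] 0.006678825200074772
```

View pics/p6.png

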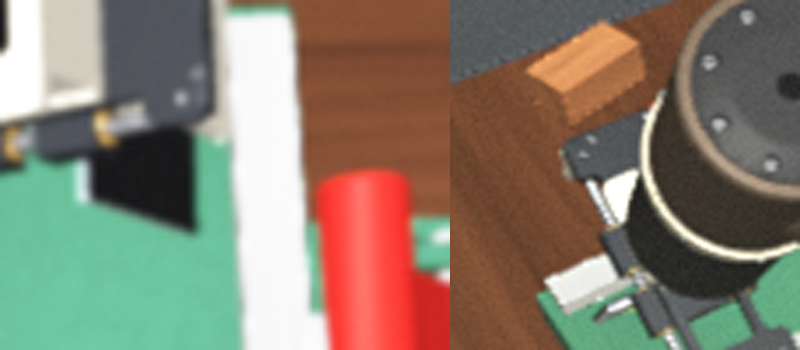

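Run:
```python
from h import *
print(onz("top",(389,166.4),.033)*1000,[onz("top",(368,160),z)*1000 for z in(.06,.075)])
from plan import *
for dy in(8,):
  plan([[[697,-196,95,-36,dy]],[[697,-196,95,-36,-dy]]]); plan([[[697,-196,95,-36,-dy]]])
```

```text
[ 650.48918672 -241.23201964   33.        ] [array([ 661.37577826, -185.94518011,   60.        ]), array([ 658.00135965, -183.31115938,   75.        ])]
at [ 696.9 -189.1   89.5] [-143.9    0.2  180. ] q [  14.   32.  -25.   46.  -53. -139.] F [-4.6  5.3 11.5] op 6.7 29.8
call 0
   [697, -196, 95, -36, 8] [-0.2, -8.9, -0.4] [-0.2, -4.6, -6.6] rows 1
call 1
   [697, -196, 95, -36, -8] [0.0, 0.0, 0.0] [-0.0, 9.4, 12.9] rows 2
at [ 696.9 -189.1   89.5] [-143.9    0.2  180. ] q [  14.   32.  -25.   46.  -53. -139.] F [-4.6  5.3 11.5] op 6.7 29.8
call 0
   [697, -196, 95, -36, -8] [-0.2, -8.9, -0.4] [-0.1, 4.8, 6.4] rows 1
```

>>> {"fn": "apply_moves", "kwargs": {
  "deltas": [
    {"fingers":0,"delta_pos":[0,-8,-3],"angular":[0,-4.1,-5.8]},
    {"fingers":0,"delta_pos":[0,-8,-3],"angular":[0,-4.1,-5.8]},
    {"fingers":0,"delta_pos":[0,-8,-3],"angular":[0,-4.1,-5.8]},
    {"fingers":0,"delta_pos":[0,-4,2],"angular":[0,-4.1,-5.8]},
    {"fingers":0,"delta_pos":[0,-1,6],"angular":[0,-4.1,-5.8]},
    {"fingers":0,"delta_pos":[0,-1,6],"angular":[0,-4.1,-5.8]}
  ]
}}

```text
clock: 21.1
tool_pos: [0.7002, -0.1915, 0.0877]
orientation: [-143.8, 0.4, -172.8]
force: [-10.4, 14.1, 27.5]
opening: 0.0074
gripper_force: 30.8
```

Run:
```python
from h import *
o=ctrl.get_obs();F,M=o["force"],o["moment"];print(o["tool_pos"],F,M)
F0=np.array([0,0,-4.3]);f=F-F0
r=np.cross(f,M)/(f@f);print("line pt rel ref",np.round(r*1000),"dir",np.round(f/np.linalg.norm(f),2))
im,h=hsv("top");H,S,V=h[...,0],h[...,1],h[...,2]
bl=(V<45);c=max([c for c in cv2.findContours(bl[140:200,365:410].astype(np.uint8),0,2)[0]],key=cv2.contourArea)
print((cv2.approxPolyDP(c,1.5,True)[:,0]+[365,140]).tolist())
g=(H>60)&(H<85)&(S>80);print([ (row,int(np.where(g[row,380:405])[0].max()+380)) for row in(170,180,200,230)])
```

```text
[ 0.70016048 -0.19147034  0.08771643] [-10.37718155  14.08743872  27.54291628] [-0.12236752  2.05064239 -1.7790921 ]
line pt rel ref [-68. -17. -15.] dir [-0.29  0.39  0.88]
[[388, 144], [370, 151], [371, 157], [390, 161]]
[(170, 396), (180, 396), (200, 398), (230, 400)]
```

>>> {"fn": "apply_moves", "kwargs": {
  "deltas": [
    {"fingers":0,"delta_pos":[0,-12,-16],"angular":[0,0,0]},
    {"fingers":0,"delta_pos":[0,-12,-16],"angular":[0,0,0]},
    {"fingers":0,"delta_pos":[0,-12,-16],"angular":[0,0,0]},
    {"fingers":0,"delta_pos":[0,-12,-16],"angular":[0,0,0]}
  ]
}}

```text
clock: 21.55
tool_pos: [0.6952, -0.1939, 0.1]
orientation: [-144.0, -0.2, -173.0]
force: [-0.5, -0.5, -4.2]
opening: 0.0058
gripper_force: 30.0
```

Run:
```python
from h import *
o=ctrl.get_obs();print(o["tool_pos"],o["force"],o["moment"],o["opening"])
im,h=hsv("top");H,S,V=h[...,0],h[...,1],h[...,2]
im2,_=hsv("scene")
a=cv2.resize(im[130:210,310:410],None,fx=4,fy=4,interpolation=2);b=cv2.resize(im2[90:190,150:250],None,fx=3.2,fy=3.2,interpolation=2)
cv2.imwrite("pics/p7.png",np.hstack([a,b])[:,:,::-1])
```

```text
[ 0.69524631 -0.19385975  0.10000602] [-0.53774087 -0.49019707 -4.1814104 ] [ 2.96691537  0.33685762 -0.04380203] 0.005809878470558008
```

View pics/p7.png

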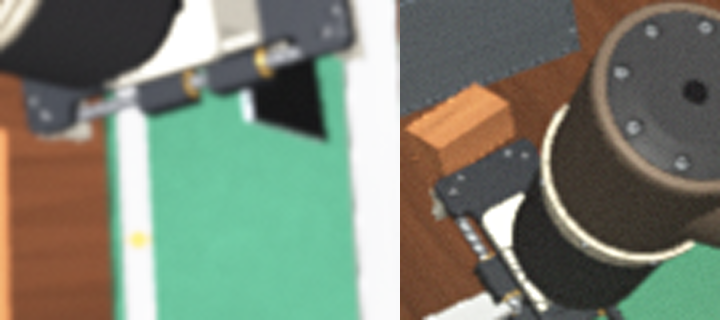

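>>> {"fn": "apply_moves", "kwargs": {
  "deltas": [
    {"fingers":0,"delta_pos":[0,-9.7,7],"angular":[0,0,0]},
    {"fingers":0,"delta_pos":[0,-9.7,7],"angular":[0,0,0]},
    {"fingers":0,"delta_pos":[0,-9.7,7],"angular":[0,0,0]}
  ]
}}

```text
clock: 21.95
tool_pos: [0.6969, -0.2065, 0.1013]
orientation: [-144.0, -0.1, -173.0]
force: [0.3, 0.0, -3.2]
opening: 0.0056
gripper_force: 30.0
```

>>> {"fn": "apply_moves", "kwargs": {
  "deltas": [
    {"fingers":20,"delta_pos":[0,0,0],"angular":[0,0,0]},
    {"fingers":20,"delta_pos":[0,0,0],"angular":[0,0,0]},
    {"fingers":30,"delta_pos":[0,0,0],"angular":[0,0,0]},
    {"fingers":40,"delta_pos":[0,0,0],"angular":[0,0,0]},
    {"fingers":56,"delta_pos":[0,0,0],"angular":[0,0,0]},
    {"fingers":56,"delta_pos":[0,0,0],"angular":[0,0,0]},
    {"fingers":56,"delta_pos":[0,0,0],"angular":[0,0,0]}
  ]
}}

```text
clock: 22.65
tool_pos: [0.6974, -0.2056, 0.1019]
orientation: [-144.0, -0.1, -172.9]
force: [0.3, 0.5, -2.3]
opening: 0.0533
gripper_force: 0.7
```

Run:
```python
from h import *
o=ctrl.get_obs();print(o["tool_pos"],o["force"],o["opening"])
im,h=hsv("top");H,S,V=h[...,0],h[...,1],h[...,2]
bl=(V<45);c=max([c for c in cv2.findContours(bl[140:200,365:412].astype(np.uint8),0,2)[0]],key=cv2.contourArea)
p=cv2.approxPolyDP(c,1.5,True)[:,0]+[365,140];print(p.tolist());[print(np.round(onz("top",q,.033)*1000)) for q in p]
```

```text
[ 0.69737922 -0.20558542  0.10188679] [ 0.32269664  0.50515809 -2.32680193] 0.0533155778653796
[[390, 147], [371, 150], [371, 160], [391, 163]]
[ 699. -246.   33.]
[ 692. -199.   33.]
[ 667. -198.   33.]
[ 659. -246.   33.]
```

>>> {"fn": "apply_moves", "kwargs": {
  "deltas": [
    {"fingers":56,"delta_pos":[0,3,8],"angular":[0,0,0]},
    {"fingers":56,"delta_pos":[0,5,16],"angular":[0,0,0]},
    {"fingers":56,"delta_pos":[0,8,25],"angular":[0,0,0]},
    {"fingers":56,"delta_pos":[0,8,25],"angular":[0,0,0]},
    {"fingers":56,"delta_pos":[0,8,25],"angular":[0,0,0]}
  ]
}}

```text
clock: 23.2
tool_pos: [0.6975, -0.2145, 0.076]
orientation: [-144.0, -0.2, -173.0]
force: [0.1, 0.3, -1.0]
opening: 0.056
gripper_force: 0.7
```

Run:
```python
from h import *
o=ctrl.get_obs();print(o["tool_pos"],o["force"],o["opening"])
im,h=hsv("top");H,S,V=h[...,0],h[...,1],h[...,2]
bl=(V<45);c=max([c for c in cv2.findContours(bl[140:200,365:412].astype(np.uint8),0,2)[0]],key=cv2.contourArea)
p=cv2.approxPolyDP(c,1.5,True)[:,0]+[365,140];print(p.tolist());[print(np.round(onz("top",q,.033)*1000)) for q in p]
```

```text
[ 0.69754122 -0.2144955   0.07602522] [ 0.14075792  0.27901019 -1.03983647] 0.05595718111712241
[[390, 150], [368, 154], [368, 161], [392, 163]]
[ 691. -246.   33.]
[ 682. -191.   33.]
[ 665. -191.   33.]
[ 659. -249.   33.]
```

>>> {"fn": "apply_moves", "kwargs": {
  "deltas": [
    {"fingers":56,"delta_pos":[0,34,-38],"angular":[0,0,0]},
    {"fingers":56,"delta_pos":[0,34,-60],"angular":[0,0,0]},
    {"fingers":56,"delta_pos":[0,34,-110],"angular":[0,0,0]},
    {"fingers":56,"delta_pos":[0,0,-190],"angular":[0,0,0]},
    {"fingers":56,"delta_pos":[0,0,-240],"angular":[0,0,0]},
    {"fingers":56,"delta_pos":[0,0,-240],"angular":[0,0,0]},
    {"fingers":56,"delta_pos":[0,0,-240],"angular":[0,0,0]}
  ]
}}

```text
clock: 23.95
tool_pos: [0.6835, -0.0712, 0.2774]
orientation: [-144.1, 0.4, -172.8]
force: [-0.0, 0.2, -0.2]
opening: 0.0564
gripper_force: 0.0
```

```bash
cat > bk.py <<'E'
from h import *
o=ctrl.get_obs();print(np.round(o["tool_pos"],3),o["orientation"])
for cam in("top","scene"):
    im,h=hsv(cam);V=h[...,2];S=h[...,1]
    print(cam,[r for r in rects(V<50,cam,.036,150) if 420<r[1][0]<760 and -280<r[1][1]<-100])
E
python3 bk.py
```

```text
[ 0.684 -0.071  0.277] [-144.10151045    0.44305154 -172.79313207]
top [((370, 149), array([ 694.2, -195.8]), array([81.9, 91.9]), 5.1)]
scene [((191, 203), array([ 694.1, -196.5]), array([85.5, 94.3]), 5.0)]
```

Run:
```python
from plan import *
plan([[[620,-40,290,0],[575,15,205,45]],[[575,67.5,114.5,45],[575,117,65,45]]])
```

```text
at [681.4 -73.2 272.3] [-144.1    0.  -172.9] q [  26.   21.  -16.   36.  -71. -126.] F [ 0.  -0.6 -0.6] op 56.4 0.0
call 0
   [620, -40, 290, 0] [56.8, 22.4, -38.2] [-35.9, 2.3, 6.8] rows 5
   [575, 15, 205, 45] [94.7, 120.9, -4.7] [-80.8, -0.6, 7.7] rows 10
call 1
   [575, 67.5, 114.5, 45] [0.0, -26.9, 101.1] [0.0, 0.0, 0.0] rows 3
   [575, 117, 65, 45] [0.0, -26.9, 171.1] [0.0, 0.0, 0.0] rows 4
```

>>> {"fn": "apply_moves", "kwargs": {
  "deltas": [
    {"fingers":56,"delta_pos":[57,22,-38],"angular":[-35.9,2.3,6.8]},
    {"fingers":56,"delta_pos":[57,22,-38],"angular":[-35.9,2.3,6.8]},
    {"fingers":56,"delta_pos":[57,22,-38],"angular":[-35.9,2.3,6.8]},
    {"fingers":56,"delta_pos":[57,22,-38],"angular":[-35.9,2.3,6.8]},
    {"fingers":56,"delta_pos":[95,121,-5],"angular":[-80.8,-0.6,7.7]},
    {"fingers":56,"delta_pos":[95,121,-5],"angular":[-80.8,-0.6,7.7]},
    {"fingers":56,"delta_pos":[95,121,-5],"angular":[-80.8,-0.6,7.7]},
    {"fingers":56,"delta_pos":[95,121,-5],"angular":[-80.8,-0.6,7.7]},
    {"fingers":56,"delta_pos":[95,121,-5],"angular":[-80.8,-0.6,7.7]},
    {"fingers":56,"delta_pos":[95,121,-5],"angular":[-80.8,-0.6,7.7]}
  ]
}}

```text
clock: 25.05
tool_pos: [0.5739, 0.0124, 0.2023]
orientation: [134.7, -0.3, 179.7]
force: [-0.6, 0.4, -0.2]
opening: 0.0563
gripper_force: 0.0
```

>>> {"fn": "apply_moves", "kwargs": {
  "deltas": [
    {"fingers":56,"delta_pos":[0,0,0],"angular":[-10,0,0]},
    {"fingers":56,"delta_pos":[0,0,0],"angular":[0,0,0]},
    {"fingers":56,"delta_pos":[0,0,0],"angular":[0,0,0]}
  ]
}}

```text
clock: 25.35
tool_pos: [0.5748, 0.0109, 0.1988]
orientation: [135.2, -0.6, 179.6]
force: [0.5, 0.2, 1.4]
opening: 0.0561
gripper_force: 0.0
```

```bash
python3 - <<'E'
from plan import *
plan([[[575,67.5,114.5,45],[575,117,65,45]]])
E
python3 w.py
```

```text
at [574.8  10.9 198.8] [135.2  -0.6 179.6] q [-11.  22.   2. -44. -83. -68.] F [0.5 0.2 1.4] op 56.1 0.0
call 0
   [575, 67.5, 114.5, 45] [-0.7, -19.2, 99.7] [-0.2, -0.1, -0.7] rows 3
   [575, 117, 65, 45] [-0.9, -19.0, 169.7] [-0.2, -0.1, -0.7] rows 4
[((239, 239), array([476.4, 122. ]), array([102.5,  94.8]), 89.9), ((237, 198), array([574.6, 126.6]), array([104.1,  92.3]), 88.9)]
[0.5742457  0.01292746 0.20131792]
```

>>> {"fn": "apply_moves", "kwargs": {
  "deltas": [
    {"fingers":56,"delta_pos":[0,-22,45],"angular":[0,0,-0.5]},
    {"fingers":56,"delta_pos":[0,-22,85],"angular":[0,0,-0.5]},
    {"fingers":56,"delta_pos":[0,-22,100],"angular":[0,0,-0.5]},
    {"fingers":56,"delta_pos":[0,-22,100],"angular":[0,0,-0.5]},
    {"fingers":56,"delta_pos":[0,-22,130],"angular":[0,0,-0.5]},
    {"fingers":56,"delta_pos":[0,-22,155],"angular":[0,0,-0.5]},
    {"fingers":56,"delta_pos":[0,-22,170],"angular":[0,0,-0.5]},
    {"fingers":56,"delta_pos":[0,-22,170],"angular":[0,0,-0.5]},
    {"fingers":56,"delta_pos":[0,-22,170],"angular":[0,0,-0.5]}
  ]
}}

```text
clock: 26.3
tool_pos: [0.5747, 0.1187, 0.0692]
orientation: [135.1, 0.3, -179.6]
force: [-0.6, 0.2, 0.6]
opening: 0.056
gripper_force: 0.0
```

```bash
python3 w.py
```

```text
[((234, 224), array([531.5, 129.7]), array([215.9, 113.8]), 7.9)]
[0.57493308 0.11843471 0.06935544]
```

>>> {"fn": "apply_moves", "kwargs": {
  "deltas": [
    {"fingers":56,"delta_pos":[0,12,-9],"angular":[0,0,0]},
    {"fingers":56,"delta_pos":[0,24,-19],"angular":[0,0,0]},
    {"fingers":56,"delta_pos":[0,36,-25],"angular":[0,0,0]},
    {"fingers":56,"delta_pos":[0,48,-29],"angular":[0,0,0]},
    {"fingers":56,"delta_pos":[0,60,-31],"angular":[0,0,0]},
    {"fingers":56,"delta_pos":[0,68,-32],"angular":[0,0,0]},
    {"fingers":56,"delta_pos":[0,73,-33],"angular":[0,0,0]},
    {"fingers":56,"delta_pos":[0,73,-33],"angular":[0,0,0]},
    {"fingers":40,"delta_pos":[0,73,-33],"angular":[0,0,0]},
    {"fingers":28,"delta_pos":[0,73,-33],"angular":[0,0,0]}
  ]
}}

```text
clock: 27.35
tool_pos: [0.5737, 0.1472, 0.1425]
orientation: [135.1, 0.2, -179.7]
force: [1.4, -2.5, -0.8]
opening: 0.0452
gripper_force: 0.7
```

>>> {"fn": "apply_moves", "kwargs": {
  "deltas": [
    {"fingers":15,"delta_pos":[0,0,0],"angular":[0,0,0]},
    {"fingers":0,"delta_pos":[0,0,0],"angular":[0,0,0]},
    {"fingers":0,"delta_pos":[0,0,0],"angular":[0,0,0]},
    {"fingers":0,"delta_pos":[0,0,0],"angular":[0,0,0]},
    {"fingers":0,"delta_pos":[0,0,0],"angular":[0,0,0]},
    {"fingers":0,"delta_pos":[0,0,0],"angular":[0,0,0]},
    {"fingers":0,"delta_pos":[0,0,0],"angular":[0,0,0]},
    {"fingers":0,"delta_pos":[0,20,-20],"angular":[0,0,0]},
    {"fingers":0,"delta_pos":[0,40,-40],"angular":[0,0,0]},
    {"fingers":0,"delta_pos":[0,50,-50],"angular":[0,0,0]}
  ]
}}

```text
clock: 28.35
tool_pos: [0.5741, 0.1475, 0.216]
orientation: [135.1, 0.4, -179.7]
force: [0.5, 0.3, -4.9]
opening: 0.0059
gripper_force: 30.0
```

Run:
```python
from h import *
from plan import *
plan([[[575,60,290,0],[585,-60,265,-20]],[[590,-197,200,-45]]])
im,h=hsv("top");H,S,V=h[...,0],h[...,1],h[...,2]
print([r for r in rects((V>195)&(S<60),"top",.18,60) if 180<r[0][0]<270 and 130<r[0][1]<225])
```

```text
at [574.1 147.5 216. ] [ 135.1    0.4 -179.7] q [  1.  18.  -2. -47. -75. -76.] F [ 0.5  0.3 -4.9] op 5.9 30.0
call 0
   [575, 60, 290, 0] [-0.9, -9.8, -114.1] [44.9, 0.3, 0.5] rows 6
   [585, -60, 265, -20] [-10.0, -112.5, -181.1] [64.9, 0.4, 0.4] rows 8
call 1
   [590, -197, 200, -45] [-5.0, -106.5, 107.9] [25.0, 0.0, 0.0] rows 4
[((206, 190), array([589.8, 174.2]), array([129.1,  61.6]), 0.3)]
```

>>> {"fn": "apply_moves", "kwargs": {
  "deltas": [
    {"fingers":0,"delta_pos":[-1,-10,-114],"angular":[20,0,0]},
    {"fingers":0,"delta_pos":[-1,-10,-114],"angular":[44.9,0,0.5]},
    {"fingers":0,"delta_pos":[-1,-10,-114],"angular":[44.9,0,0.5]},
    {"fingers":0,"delta_pos":[-1,-10,-114],"angular":[44.9,0,0.5]},
    {"fingers":0,"delta_pos":[-1,-10,-114],"angular":[44.9,0,0.5]},
    {"fingers":0,"delta_pos":[-10,-112,-181],"angular":[65,0.4,0.4]},
    {"fingers":0,"delta_pos":[-10,-112,-181],"angular":[65,0.4,0.4]},
    {"fingers":0,"delta_pos":[-10,-112,-181],"angular":[65,0.4,0.4]},
    {"fingers":0,"delta_pos":[-10,-112,-181],"angular":[65,0.4,0.4]},
    {"fingers":0,"delta_pos":[-10,-112,-181],"angular":[65,0.4,0.4]}
  ]
}}

```text
clock: 29.4
tool_pos: [0.5839, -0.0586, 0.2618]
orientation: [-160.1, -0.3, -180.0]
force: [1.3, 0.9, -4.4]
opening: 0.0058
gripper_force: 30.0
```

>>> {"fn": "apply_moves", "kwargs": {
  "deltas": [
    {"fingers":0,"delta_pos":[-5,-106,108],"angular":[25,0,0]},
    {"fingers":0,"delta_pos":[-5,-106,108],"angular":[25,0,0]},
    {"fingers":0,"delta_pos":[-5,-106,108],"angular":[25,0,0]},
    {"fingers":0,"delta_pos":[-5,-106,108],"angular":[25,0,0]},
    {"fingers":0,"delta_pos":[-5,-106,108],"angular":[25,0,0]},
    {"fingers":0,"delta_pos":[-5,-106,108],"angular":[25,0,0]}
  ]
}}

```text
clock: 30.0
tool_pos: [0.5911, -0.1952, 0.1997]
orientation: [-135.1, 0.1, 180.0]
force: [1.6, 0.5, -5.1]
opening: 0.0059
gripper_force: 30.0
```

```bash
cat > fe.py <<'E'
import sys
from h import *
from plan import plan
plan([])
z=float(sys.argv[1]);im,h=hsv("top");V=h[...,2]
for c in cv2.findContours((V<45)[130:290,350:420].astype(np.uint8),0,2)[0]:
    if cv2.contourArea(c)>60:
        p=cv2.approxPolyDP(c,1.5,True)[:,0]+[350,130];[print(q.tolist(),np.round(onz("top",q,z)*1000)[:2]) for q in p]
        print()
E
python3 fe.py .145
```

```text
at [ 591.1 -195.2  199.7] [-1.351e+02  1.000e-01  1.800e+02] q [  19.   19.  -36.   48.  -63. -143.] F [ 1.6  0.5 -5.1] op 5.9 30.0
[383, 188] [ 579. -201.]
[384, 197] [ 559. -203.]
[407, 200] [ 551. -253.]
[406, 190] [ 574. -251.]
[393, 187] [ 581. -223.]
```

>>> {"fn": "apply_moves", "kwargs": {
  "deltas": [
    {"fingers":0,"delta_pos":[4,35,35],"angular":[0,0,0]},
    {"fingers":0,"delta_pos":[4,60,62],"angular":[0,0,0]},
    {"fingers":0,"delta_pos":[4,70,72],"angular":[0,0,0]},
    {"fingers":0,"delta_pos":[4,74,76],"angular":[0,0,0]},
    {"fingers":0,"delta_pos":[4,74,76],"angular":[0,0,0]}
  ]
}}

```text
clock: 30.55
tool_pos: [0.5864, -0.197, 0.093]
orientation: [-135.0, -0.0, -179.9]
force: [0.0, 0.3, -4.5]
opening: 0.0055
gripper_force: 30.0
```

```bash
python3 fe.py .037
```

```text
at [ 586.4 -197.    93. ] [-135.    -0.  -179.9] q [  17.   26.  -43.   57.  -54. -155.] F [ 0.   0.3 -4.5] op 5.5 30.0
[376, 198] [ 573. -206.]
[376, 206] [ 553. -205.]
[397, 208] [ 547. -255.]
[396, 199] [ 569. -254.]
[390, 201] [ 565. -239.]
```

>>> {"fn": "apply_moves", "kwargs": {
  "deltas": [
    {"fingers":20,"delta_pos":[0,0,0],"angular":[0,0,0]},
    {"fingers":20,"delta_pos":[0,0,0],"angular":[0,0,0]},
    {"fingers":30,"delta_pos":[0,0,0],"angular":[0,0,0]},
    {"fingers":40,"delta_pos":[0,0,0],"angular":[0,0,0]},
    {"fingers":56,"delta_pos":[0,0,0],"angular":[0,0,0]},
    {"fingers":56,"delta_pos":[0,0,0],"angular":[0,0,0]},
    {"fingers":56,"delta_pos":[0,0,0],"angular":[0,0,0]},
    {"fingers":56,"delta_pos":[0,5,5],"angular":[0,0,0]},
    {"fingers":56,"delta_pos":[0,11,11],"angular":[0,0,0]},
    {"fingers":56,"delta_pos":[0,11,11],"angular":[0,0,0]}
  ]
}}

```text
clock: 31.6
tool_pos: [0.5848, -0.1975, 0.0749]
orientation: [-134.9, -0.3, -179.9]
force: [1.5, 1.9, -1.4]
opening: 0.056
gripper_force: 1.5
```

```bash
python3 fe.py .034
```

```text
at [ 584.8 -197.5   74.9] [-134.9   -0.3 -179.9] q [  17.   28.  -44.   58.  -53. -157.] F [ 1.5  1.9 -1.4] op 56.0 1.5
[395, 176] [ 626. -255.]
[396, 200] [ 567. -254.]
[393, 203] [ 560. -247.]
[382, 201] [ 565. -220.]
[366, 203] [ 561. -182.]
[365, 208] [ 549. -179.]
[397, 208] [ 548. -256.]
```

>>> {"fn": "apply_moves", "kwargs": {
  "deltas": [
    {"fingers":56,"delta_pos":[0,22,-34],"angular":[0,0,0]},
    {"fingers":56,"delta_pos":[0,22,-60],"angular":[0,0,0]},
    {"fingers":56,"delta_pos":[0,0,-110],"angular":[0,0,0]},
    {"fingers":56,"delta_pos":[0,0,-180],"angular":[0,0,0]},
    {"fingers":56,"delta_pos":[0,0,-220],"angular":[0,0,0]},
    {"fingers":56,"delta_pos":[0,0,-220],"angular":[0,0,0]},
    {"fingers":56,"delta_pos":[0,0,-220],"angular":[0,0,0]}
  ]
}}

```text
clock: 32.35
tool_pos: [0.586, -0.0404, 0.2332]
orientation: [-135.0, -0.0, -179.9]
force: [0.2, 0.3, -0.9]
opening: 0.056
gripper_force: 0.0
```

```bash
python3 bk.py
python3 - <<'E'
from plan import *
plan([[[540,-20,290,0],[475,10,200,45]],[[475,63,115,45],[475,112,66,45]]])
E
```

```text
[ 0.586 -0.04   0.233] [-1.34975151e+02 -4.19779478e-02 -1.79892695e+02]
top [((379, 190), array([ 585.9, -208.8]), array([80.9, 90.9]), 0.9), ((370, 149), array([ 694.3, -195.9]), array([81.8, 91.4]), 5.0)]
scene []
at [584.5 -42.8 230.9] [-134.9   -0.3  180. ] q [  35.   21.  -27.   36.  -76. -145.] F [ 0.6 -0.2 -0.7] op 56.3 0.0
call 0
   [540, -20, 290, 0] [44.7, -25.7, -57.7] [-45.1, -0.3, 0.1] rows 6
   [475, 10, 200, 45] [109.3, 59.5, -15.2] [-90.1, -0.3, -0.0] rows 11
call 1
   [475, 63, 115, 45] [0.0, -22.6, 97.6] [0.0, 0.0, 0.0] rows 3
   [475, 112, 66, 45] [0.0, -22.6, 166.9] [0.0, 0.0, 0.0] rows 4
```

>>> {"fn": "apply_moves", "kwargs": {
  "deltas": [
    {"fingers":56,"delta_pos":[45,-26,-58],"angular":[-45,0,0]},
    {"fingers":56,"delta_pos":[45,-26,-58],"angular":[-45,0,0]},
    {"fingers":56,"delta_pos":[45,-26,-58],"angular":[-45,0,0]},
    {"fingers":56,"delta_pos":[45,-26,-58],"angular":[-45,0,0]},
    {"fingers":56,"delta_pos":[109,59,-15],"angular":[-90.1,0,0]},
    {"fingers":56,"delta_pos":[109,59,-15],"angular":[-90.1,0,0]},
    {"fingers":56,"delta_pos":[109,59,-15],"angular":[-90.1,0,0]},
    {"fingers":56,"delta_pos":[109,59,-15],"angular":[-90.1,0,0]},
    {"fingers":56,"delta_pos":[109,59,-15],"angular":[-90.1,0,0]},
    {"fingers":56,"delta_pos":[109,59,-15],"angular":[-90.1,0,0]}
  ]
}}

```text
clock: 33.45
tool_pos: [0.4761, 0.0092, 0.2011]
orientation: [138.8, -0.1, 179.9]
force: [-0.1, 0.0, -0.8]
opening: 0.0559
gripper_force: 0.0
```

>>> {"fn": "apply_moves", "kwargs": {
  "deltas": [
    {"fingers":56,"delta_pos":[0,0,0],"angular":[-2,0,0]},
    {"fingers":56,"delta_pos":[0,0,0],"angular":[-2,0,0]},
    {"fingers":56,"delta_pos":[0,0,0],"angular":[-2,0,0]},
    {"fingers":56,"delta_pos":[0,0,0],"angular":[-2,0,0]}
  ]
}}

```text
clock: 33.85
tool_pos: [0.4758, 0.011, 0.2012]
orientation: [137.3, -0.2, -179.9]
force: [0.2, 0.3, 0.1]
opening: 0.0557
gripper_force: 0.0
```

```bash
python3 w.py
python3 - <<'E'
from plan import *
plan([[[475,63,115,45],[475,112,66,45]]])
E
```

```text
[((239, 240), array([476.3, 122.5]), array([102.4,  95. ]), 89.3)]
[0.47589966 0.0113163  0.20141906]
at [475.9  11.3 201.4] [ 1.372e+02 -1.000e-01 -1.799e+02] q [-12.  14. -10. -42. -81. -65.] F [-0.3  0.5  0. ] op 55.8 0.0
call 0
   [475, 63, 115, 45] [0.6, -20.7, 98.5] [-2.2, -0.2, 0.0] rows 3
   [475, 112, 66, 45] [0.3, -18.0, 167.8] [-2.2, -0.2, 0.0] rows 4
```

>>> {"fn": "apply_moves", "kwargs": {
  "deltas": [
    {"fingers":56,"delta_pos":[0,-21,45],"angular":[-2.2,0,0]},
    {"fingers":56,"delta_pos":[0,-21,85],"angular":[-2.2,0,0]},
    {"fingers":56,"delta_pos":[0,-21,99],"angular":[-2.2,0,0]},
    {"fingers":56,"delta_pos":[0,-21,99],"angular":[-2.2,0,0]},
    {"fingers":56,"delta_pos":[0,-20,130],"angular":[-2.2,0,0]},
    {"fingers":56,"delta_pos":[0,-19,155],"angular":[-2.2,0,0]},
    {"fingers":56,"delta_pos":[0,-19,168],"angular":[-2.2,0,0]},
    {"fingers":56,"delta_pos":[0,-19,168],"angular":[-2.2,0,0]},
    {"fingers":56,"delta_pos":[0,-19,168],"angular":[-2.2,0,0]}
  ]
}}

```text
clock: 34.8
tool_pos: [0.4763, 0.1101, 0.0658]
orientation: [135.0, -0.1, -179.9]
force: [0.5, 0.3, 0.9]
opening: 0.056
gripper_force: 0.0
```

```bash
python3 w.py;  python3 - <<'E'
from plan import *
plan([])
E
```

```text
[((231, 241), array([479.7, 122.5]), array([101.6, 102.1]), 89.9)]
[0.47652057 0.10987883 0.06587119]
at [476.5 109.9  65.9] [ 1.350e+02 -1.000e-01 -1.799e+02] q [ -4.  23. -18. -51. -65. -56.] F [-0.5 -0.5 -0.3] op 55.8 0.0
```

>>> {"fn": "apply_moves", "kwargs": {
  "deltas": [
    {"fingers":56,"delta_pos":[0,12,-9],"angular":[0,0,0]},
    {"fingers":56,"delta_pos":[0,24,-19],"angular":[0,0,0]},
    {"fingers":56,"delta_pos":[0,36,-25],"angular":[0,0,0]},
    {"fingers":56,"delta_pos":[0,48,-29],"angular":[0,0,0]},
    {"fingers":56,"delta_pos":[0,60,-31],"angular":[0,0,0]},
    {"fingers":56,"delta_pos":[0,70,-32],"angular":[0,0,0]},
    {"fingers":56,"delta_pos":[0,75,-33],"angular":[0,0,0]},
    {"fingers":56,"delta_pos":[0,75,-33],"angular":[0,0,0]},
    {"fingers":40,"delta_pos":[0,75,-33],"angular":[0,0,0]},
    {"fingers":28,"delta_pos":[0,75,-33],"angular":[0,0,0]}
  ]
}}

```text
clock: 35.85
tool_pos: [0.4758, 0.14, 0.1406]
orientation: [135.0, -0.2, -180.0]
force: [1.4, -0.9, -2.0]
opening: 0.0452
gripper_force: 1.0
```

>>> {"fn": "apply_moves", "kwargs": {
  "deltas": [
    {"fingers":15,"delta_pos":[0,0,0],"angular":[0,0,0]},
    {"fingers":0,"delta_pos":[0,0,0],"angular":[0,0,0]},
    {"fingers":0,"delta_pos":[0,0,0],"angular":[0,0,0]},
    {"fingers":0,"delta_pos":[0,0,0],"angular":[0,0,0]},
    {"fingers":0,"delta_pos":[0,0,0],"angular":[0,0,0]},
    {"fingers":0,"delta_pos":[0,0,0],"angular":[0,0,0]},
    {"fingers":0,"delta_pos":[0,0,0],"angular":[0,0,0]},
    {"fingers":0,"delta_pos":[0,20,-20],"angular":[0,0,0]},
    {"fingers":0,"delta_pos":[0,40,-40],"angular":[0,0,0]},
    {"fingers":0,"delta_pos":[0,50,-50],"angular":[0,0,0]}
  ]
}}

```text
clock: 36.85
tool_pos: [0.4768, 0.1401, 0.2139]
orientation: [135.0, -0.0, -180.0]
force: [0.4, 0.4, -4.3]
opening: 0.0059
gripper_force: 30.0
```

Run:
```python
from plan import *
plan([[[476,60,285,0],[480,-60,265,-20]],[[483,-197,200,-45]]])
```

```text
at [476.8 140.1 213.9] [ 135.   -0. -180.] q [  0.  10. -13. -47. -74. -74.] F [ 0.4  0.4 -4.3] op 5.9 30.0
call 0
   [476, 60, 285, 0] [0.9, -6.3, -106.9] [45.0, -0.1, 0.0] rows 6
   [480, -60, 265, -20] [-3.0, -105.2, -177.7] [65.0, -0.1, 0.0] rows 8
call 1
   [483, -197, 200, -45] [-3.0, -106.5, 107.9] [25.0, 0.0, 0.0] rows 4
```

>>> {"fn": "apply_moves", "kwargs": {
  "deltas": [
    {"fingers":0,"delta_pos":[1,-6,-107],"angular":[20,0,0]},
    {"fingers":0,"delta_pos":[1,-6,-107],"angular":[45,0,0]},
    {"fingers":0,"delta_pos":[1,-6,-107],"angular":[45,0,0]},
    {"fingers":0,"delta_pos":[1,-6,-107],"angular":[45,0,0]},
    {"fingers":0,"delta_pos":[1,-6,-107],"angular":[45,0,0]},
    {"fingers":0,"delta_pos":[-3,-105,-178],"angular":[65,0,0]},
    {"fingers":0,"delta_pos":[-3,-105,-178],"angular":[65,0,0]},
    {"fingers":0,"delta_pos":[-3,-105,-178],"angular":[65,0,0]},
    {"fingers":0,"delta_pos":[-3,-105,-178],"angular":[65,0,0]},
    {"fingers":0,"delta_pos":[-3,-105,-178],"angular":[65,0,0]}
  ]
}}

```text
clock: 37.85
tool_pos: [0.4791, -0.0591, 0.2627]
orientation: [-160.2, -0.3, -180.0]
force: [0.8, 0.1, -4.2]
opening: 0.0058
gripper_force: 30.0
```

>>> {"fn": "apply_moves", "kwargs": {
  "deltas": [
    {"fingers":0,"delta_pos":[-3,-106,108],"angular":[25,0,0]},
    {"fingers":0,"delta_pos":[-3,-106,108],"angular":[25,0,0]},
    {"fingers":0,"delta_pos":[-3,-106,108],"angular":[25,0,0]},
    {"fingers":0,"delta_pos":[-3,-106,108],"angular":[25,0,0]},
    {"fingers":0,"delta_pos":[-3,-106,108],"angular":[25,0,0]},
    {"fingers":0,"delta_pos":[-3,-106,108],"angular":[25,0,0]}
  ]
}}

```text
clock: 38.45
tool_pos: [0.484, -0.1955, 0.1991]
orientation: [-135.3, 0.0, 180.0]
force: [-0.4, 1.4, -3.7]
opening: 0.0058
gripper_force: 30.0
```

```bash
python3 fe.py .143
```

```text
at [ 484.  -195.5  199.1] [-135.3    0.   180. ] q [  24.   11.  -48.   46.  -63. -148.] F [-0.4  1.4 -3.7] op 5.8 30.0
```

>>> {"fn": "apply_moves", "kwargs": {
  "deltas": [
    {"fingers":0,"delta_pos":[-6,30,30],"angular":[0,0,0]},
    {"fingers":0,"delta_pos":[-6,50,52],"angular":[0,0,0]},
    {"fingers":0,"delta_pos":[-6,50,52],"angular":[0,0,0]},
    {"fingers":0,"delta_pos":[-6,50,52],"angular":[0,0,0]}
  ]
}}

```text
clock: 38.9
tool_pos: [0.4891, -0.1974, 0.1273]
orientation: [-135.1, -0.1, -180.0]
force: [0.9, -0.1, -4.2]
opening: 0.0058
gripper_force: 30.0
```

```bash
python3 fe.py .072
```

```text
at [ 489.1 -197.4  127.3] [-1.351e+02 -1.000e-01 -1.800e+02] q [  22.   17.  -53.   53.  -55. -156.] F [ 0.9 -0.1 -4.2] op 5.8 30.0
```

>>> {"fn": "apply_moves", "kwargs": {
  "deltas": [
    {"fingers":0,"delta_pos":[0,14,14],"angular":[0,0,0]},
    {"fingers":0,"delta_pos":[0,22,22],"angular":[0,0,0]},
    {"fingers":0,"delta_pos":[0,24,24],"angular":[0,0,0]},
    {"fingers":0,"delta_pos":[0,24,24],"angular":[0,0,0]}
  ]
}}

```text
clock: 39.35
tool_pos: [0.4882, -0.1979, 0.0924]
orientation: [-135.0, -0.2, -180.0]
force: [-0.6, 0.2, -3.3]
opening: 0.0057
gripper_force: 30.0
```

```bash
python3 fe.py .036
```

```text
at [ 488.2 -197.9   92.4] [-135.    -0.2 -180. ] q [  20.   20.  -55.   57.  -52. -161.] F [-0.6  0.2 -3.3] op 5.7 30.0
```

>>> {"fn": "apply_moves", "kwargs": {
  "deltas": [
    {"fingers":20,"delta_pos":[0,0,0],"angular":[0,0,0]},
    {"fingers":20,"delta_pos":[0,0,0],"angular":[0,0,0]},
    {"fingers":30,"delta_pos":[0,0,0],"angular":[0,0,0]},
    {"fingers":40,"delta_pos":[0,0,0],"angular":[0,0,0]},
    {"fingers":56,"delta_pos":[0,0,0],"angular":[0,0,0]},
    {"fingers":56,"delta_pos":[0,0,0],"angular":[0,0,0]},
    {"fingers":56,"delta_pos":[0,0,0],"angular":[0,0,0]},
    {"fingers":56,"delta_pos":[0,5,5],"angular":[0,0,0]},
    {"fingers":56,"delta_pos":[0,11,11],"angular":[0,0,0]},
    {"fingers":56,"delta_pos":[0,11,11],"angular":[0,0,0]}
  ]
}}

```text
clock: 40.4
tool_pos: [0.4873, -0.1979, 0.075]
orientation: [-135.0, -0.3, -180.0]
force: [0.5, 0.7, -1.9]
opening: 0.0559
gripper_force: 1.1
```

>>> {"fn": "apply_moves", "kwargs": {
  "deltas": [
    {"fingers":56,"delta_pos":[0,22,-34],"angular":[0,0,0]},
    {"fingers":56,"delta_pos":[0,22,-60],"angular":[0,0,0]},
    {"fingers":56,"delta_pos":[0,0,-110],"angular":[0,0,0]},
    {"fingers":56,"delta_pos":[0,0,-180],"angular":[0,0,0]},
    {"fingers":56,"delta_pos":[0,0,-220],"angular":[0,0,0]},
    {"fingers":56,"delta_pos":[0,0,-220],"angular":[0,0,0]},
    {"fingers":56,"delta_pos":[0,0,-220],"angular":[0,0,0]}
  ]
}}

```text
clock: 41.1
tool_pos: [0.4893, -0.0405, 0.2334]
orientation: [-135.1, -0.0, -179.9]
force: [-0.2, -1.0, -2.0]
opening: 0.0558
gripper_force: 0.0
```

```bash
python3 bk.py
python3 - <<'E'
from plan import *
plan([[[480,60,260,0]]])
E
```

```text
[ 0.489 -0.04   0.233] [-1.35143362e+02 -4.28849962e-02 -1.79871284e+02]
top [((380, 190), array([ 587.5, -208.7]), array([91.4, 78.4]), 88.9), ((370, 149), array([ 694.4, -195.9]), array([81.4, 91.4]), 4.9)]
scene []
at [487.7 -42.9 231.5] [-135.    -0.2 -180. ] q [  42.   13.  -37.   32.  -77. -150.] F [ 0.3 -0.1 -0.2] op 55.9 0.0
call 0
   [480, 60, 260, 0] [7.8, 52.7, -92.9] [-45.0, -0.2, 0.1] rows 6
```

>>> {"fn": "apply_moves", "kwargs": {
  "deltas": [
    {"fingers":40,"delta_pos":[8,53,-93],"angular":[-45,0,0]},
    {"fingers":40,"delta_pos":[8,53,-93],"angular":[-45,0,0]},
    {"fingers":40,"delta_pos":[8,53,-93],"angular":[-45,0,0]},
    {"fingers":40,"delta_pos":[8,53,-93],"angular":[-45,0,0]},
    {"fingers":40,"delta_pos":[8,53,-93],"angular":[-45,0,0]},
    {"fingers":40,"delta_pos":[8,116,-157],"angular":[-45,0,0]},
    {"fingers":40,"delta_pos":[8,116,-157],"angular":[-45,0,0]},
    {"fingers":40,"delta_pos":[8,116,-157],"angular":[-45,0,0]}
  ]
}}

```text
clock: 42.0
tool_pos: [0.4805, 0.1507, 0.2597]
orientation: [-180.0, -0.3, 179.9]
force: [-0.1, 0.1, -0.9]
opening: 0.0399
gripper_force: 0.0
```

```bash
python3 bk.py
python3 - <<'E'
from h import *
im,h=hsv("top");H,S,V=h[...,0],h[...,1],h[...,2]
wh=(V>195)&(S<60)
print("bar",[r for r in rects(wh,"top",.034,60) if r[0][0] in range(265,320) and r[0][1]>140])
print("or",[r for r in rects((H>14)&(H<26)&(S>140)&(V>200),"top",.034,20) if r[0][0] in range(265,320)])
print("red",rects(((H<5)|(H>174))&(S>180)&(V>150),"top",.133,100))
cv2.imwrite("pics/p8.png",cv2.resize(im[110:290,220:470],None,fx=3,fy=3,interpolation=2)[:,:,::-1])
E
```

```text
[0.48  0.151 0.26 ] [-179.98468859   -0.29299864  179.85707605]
top [((379, 190), array([ 587.5, -208.7]), array([91.4, 78.4]), 88.9), ((370, 149), array([ 694.4, -195.8]), array([81.3, 91.7]), 4.7)]
scene [((258, 164), array([ 484.7, -210.2]), array([78.9, 94.3]), 2.8)]
bar [((297, 236), array([490.9,  -9.5]), array([ 55.1, 117.9]), 89.0), ((278, 192), array([590.4,  31.7]), array([ 10.9, 137.8]), 87.9), ((289, 179), array([608.1,   1.3]), array([ 46. , 147.2]), 85.0)]
or [((295, 197), array([580.5, -10.1]), array([62.8, 20.2]), 3.9)]
red [((425, 179), array([ 599.9, -302. ]), array([113.9,  54.2]), 2.5)]
```

View pics/p8.png

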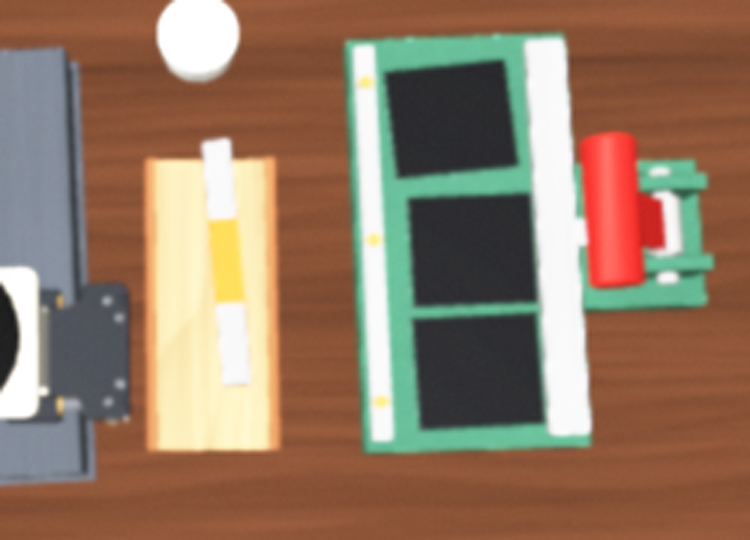

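All three plates lie flat with the black face up in the jig. In the crop they sit at (450,118), (472,250) and (480,370). The bar has been knocked to about (580,-10) mm with 4° of yaw, crop (226,260). The lever is still open.

Run:
```python
from plan import *
plan([[[580,-10,120,0,3.9]],[[580,-10,19,0,3.9]],[[580,-10,200,0,3.9]],[[597,-140,200,0,90.8],[597,-155,130,0,90.8]]])
```

```text
at [479.7 149.3 259.7] [-179.9   -0.3  180. ] q [  40.    3.  -17.   -0.  -70. -130.] F [ 0.1 -0.2  0. ] op 39.7 0.0
call 0
   [580, -10, 120, 0, 3.9] [-101.2, -159.1, 139.3] [-0.1, -0.3, -3.9] rows 5
call 1
   [580, -10, 19, 0, 3.9] [0.0, -0.0, 101.0] [0.0, 0.0, 0.0] rows 3
call 2
   [580, -10, 200, 0, 3.9] [-0.0, 0.0, -181.0] [0.0, 0.0, 0.0] rows 4
call 3
   [597, -140, 200, 0, 90.8] [-8.1, -130.9, -0.0] [-0.0, 0.0, -86.9] rows 11
   [597, -155, 130, 0, 90.8] [-7.1, -145.8, 70.0] [-0.0, 0.0, -86.9] rows 11
```

>>> {"fn": "apply_moves", "kwargs": {
  "deltas": [
    {"fingers":40,"delta_pos":[-101,-160,139],"angular":[0,-0.3,-3.9]},
    {"fingers":40,"delta_pos":[-101,-160,139],"angular":[0,-0.3,-3.9]},
    {"fingers":40,"delta_pos":[-101,-160,139],"angular":[0,-0.3,-3.9]},
    {"fingers":40,"delta_pos":[-101,-160,139],"angular":[0,-0.3,-3.9]},
    {"fingers":40,"delta_pos":[-101,-160,139],"angular":[0,-0.3,-3.9]},
    {"fingers":40,"delta_pos":[-101,-160,139],"angular":[0,-0.3,-3.9]},
    {"fingers":40,"delta_pos":[-101,-160,139],"angular":[0,-0.3,-3.9]},
    {"fingers":40,"delta_pos":[-101,-160,139],"angular":[0,-0.3,-3.9]}
  ]
}}

```text
clock: 42.95
tool_pos: [0.5807, -0.0093, 0.1221]
orientation: [180.0, 0.1, -176.1]
force: [-0.5, -0.3, 0.5]
opening: 0.0401
gripper_force: 0.0
```

Run:
```python
from plan import *
plan([[[580,-10,19,0,3.9]]])
```

```text
at [580.7  -9.3 122.1] [ 1.800e+02  1.000e-01 -1.761e+02] q [  18.   17.  -20.   -0.  -54. -104.] F [-0.5 -0.3  0.5] op 40.1 0.0
call 0
   [580, -10, 19, 0, 3.9] [1.0, -0.7, 103.1] [0.0, 0.1, 0.0] rows 3
```

>>> {"fn": "apply_moves", "kwargs": {
  "deltas": [
    {"fingers":40,"delta_pos":[0,0,45],"angular":[0,0,0]},
    {"fingers":40,"delta_pos":[0,0,80],"angular":[0,0,0]},
    {"fingers":40,"delta_pos":[0,0,98],"angular":[0,0,0]},
    {"fingers":40,"delta_pos":[0,0,103],"angular":[0,0,0]},
    {"fingers":40,"delta_pos":[0,0,103],"angular":[0,0,0]},
    {"fingers":0,"delta_pos":[0,0,103],"angular":[0,0,0]},
    {"fingers":0,"delta_pos":[0,0,103],"angular":[0,0,0]},
    {"fingers":0,"delta_pos":[0,0,103],"angular":[0,0,0]},
    {"fingers":0,"delta_pos":[0,0,103],"angular":[0,0,0]},
    {"fingers":0,"delta_pos":[0,0,103],"angular":[0,0,0]}
  ]
}}

```text
clock: 43.95
tool_pos: [0.5819, -0.0089, 0.02]
orientation: [179.9, 0.2, -176.1]
force: [-1.2, 1.1, 6.9]
opening: 0.0218
gripper_force: 30.0
```

Run:
```python
from plan import *
plan([[[580,-10,200,0,3.9]]])
```

```text
at [581.9  -8.9  20. ] [ 179.9    0.2 -176.1] q [  18.   24.  -25.   -0.  -41. -104.] F [-1.2  1.1  6.9] op 21.8 30.0
call 0
   [580, -10, 200, 0, 3.9] [1.3, -0.8, -180.0] [0.1, 0.2, 0.0] rows 4
```

>>> {"fn": "apply_moves", "kwargs": {
  "deltas": [
    {"fingers":0,"delta_pos":[0,0,-40],"angular":[0,0,0]},
    {"fingers":0,"delta_pos":[0,0,-80],"angular":[0,0,0]},
    {"fingers":0,"delta_pos":[0,0,-130],"angular":[0,0,0]},
    {"fingers":0,"delta_pos":[0,0,-180],"angular":[0,0,0]},
    {"fingers":0,"delta_pos":[0,0,-180],"angular":[0,0,0]},
    {"fingers":0,"delta_pos":[0,0,-180],"angular":[0,0,0]}
  ]
}}

```text
clock: 44.55
tool_pos: [0.5809, -0.009, 0.1998]
orientation: [179.9, 0.3, -176.1]
force: [-0.7, -0.3, -4.6]
opening: 0.0219
gripper_force: 30.0
```

>>> {"fn": "apply_moves", "kwargs": {
  "deltas": [
    {"fingers":0,"delta_pos":[-8,-131,0],"angular":[0,0,-20]},
    {"fingers":0,"delta_pos":[-8,-131,0],"angular":[0,0,-87]},
    {"fingers":0,"delta_pos":[-8,-131,0],"angular":[0,0,-87]},
    {"fingers":0,"delta_pos":[-8,-131,0],"angular":[0,0,-87]},
    {"fingers":0,"delta_pos":[-8,-131,0],"angular":[0,0,-87]},
    {"fingers":0,"delta_pos":[-8,-131,0],"angular":[0,0,-87]},
    {"fingers":0,"delta_pos":[-8,-131,0],"angular":[0,0,-87]},
    {"fingers":0,"delta_pos":[-8,-131,0],"angular":[0,0,-87]},
    {"fingers":0,"delta_pos":[-8,-131,0],"angular":[0,0,-87]},
    {"fingers":0,"delta_pos":[-8,-131,0],"angular":[0,0,-87]}
  ]
}}

```text
clock: 45.55
tool_pos: [0.5962, -0.1393, 0.1958]
orientation: [179.8, 0.1, -91.2]
force: [0.3, -0.4, -3.1]
opening: 0.0217
gripper_force: 30.0
```

>>> {"fn": "apply_moves", "kwargs": {
  "deltas": [
    {"fingers":0,"delta_pos":[0,0,0],"angular":[0,0,0]},
    {"fingers":0,"delta_pos":[0,0,0],"angular":[0,0,-1]},
    {"fingers":0,"delta_pos":[0,0,0],"angular":[0,0,-1]}
  ]
}}

```text
clock: 45.85
tool_pos: [0.5973, -0.1394, 0.1976]
orientation: [-180.0, 0.1, -90.7]
force: [0.2, -0.3, -2.4]
opening: 0.0215
gripper_force: 30.0
```

Run:
```python
from plan import *
plan([[[597,-155,130,0,90.8]]])
from h import *
im,h=hsv("top");H,S,V=h[...,0],h[...,1],h[...,2]
cv2.imwrite("pics/p9.png",cv2.resize(im[130:250,300:470],None,fx=4,fy=4,interpolation=2)[:,:,::-1])
```

```text
at [ 597.3 -139.4  197.6] [-1.80e+02  1.00e-01 -9.07e+01] q [  5.  16. -10.  -0. -64.  -6.] F [ 0.2 -0.3 -2.4] op 21.5 30.0
call 0
   [597, -155, 130, 0, 90.8] [15.7, 0.1, 67.6] [-0.0, 0.1, -1.5] rows 2
```

View pics/p9.png

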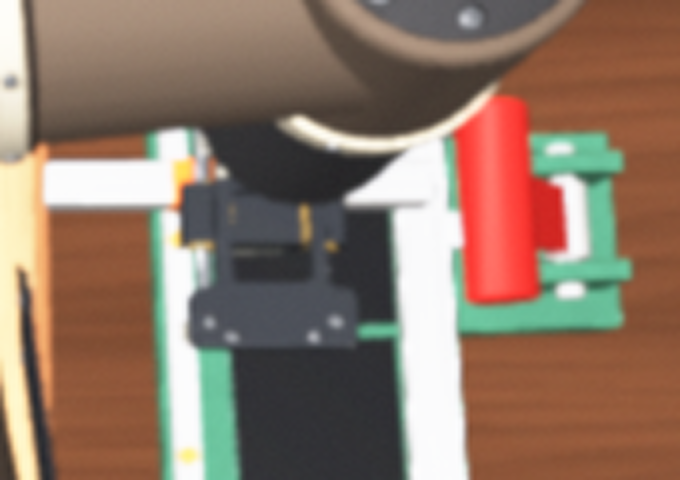

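>>> {"fn": "apply_moves", "kwargs": {
  "deltas": [
    {"fingers":0,"delta_pos":[15,0,40],"angular":[0,0,0]},
    {"fingers":0,"delta_pos":[15,0,67],"angular":[0,0,0]},
    {"fingers":0,"delta_pos":[15,0,67],"angular":[0,0,0]},
    {"fingers":0,"delta_pos":[15,0,67],"angular":[0,0,0]},
    {"fingers":0,"delta_pos":[25,0,67],"angular":[0,0,0]},
    {"fingers":0,"delta_pos":[32,0,67],"angular":[0,0,0]},
    {"fingers":0,"delta_pos":[38,0,66],"angular":[0,0,0]},
    {"fingers":0,"delta_pos":[43,0,64],"angular":[0,0,0]},
    {"fingers":0,"delta_pos":[48,0,61],"angular":[0,0,0]},
    {"fingers":0,"delta_pos":[54,0,57],"angular":[0,0,0]}
  ]
}}

```text
clock: 46.9
tool_pos: [0.5985, -0.1915, 0.1429]
orientation: [-179.7, 0.2, -90.5]
force: [-0.0, 12.5, 1.1]
opening: 0.0216
gripper_force: 30.0
```

Run:
```python
from plan import *
plan([])
from h import *
im,h=hsv("top");H,S,V=h[...,0],h[...,1],h[...,2]
print("red",rects(((H<5)|(H>174))&(S>180)&(V>150),"top",.14,100))
```

```text
at [ 598.5 -191.5  142.9] [-179.7    0.2  -90.5] q [ -0.  20. -12.  -0. -58.  -0.] F [-0.  12.5  1.1] op 21.6 30.0
red [((437, 189), array([ 580.8, -315.3]), array([73.6, 36. ]), 0.0)]
```

>>> {"fn": "apply_moves", "kwargs": {
  "deltas": [
    {"fingers":0,"delta_pos":[9,0,-2],"angular":[0,0,0]},
    {"fingers":0,"delta_pos":[19,0,-5],"angular":[0,0,0]},
    {"fingers":0,"delta_pos":[28,0,-7],"angular":[0,0,0]},
    {"fingers":0,"delta_pos":[38,0,-9],"angular":[0,0,0]},
    {"fingers":0,"delta_pos":[47,0,-9],"angular":[0,0,0]},
    {"fingers":0,"delta_pos":[56,0,-9],"angular":[0,0,0]},
    {"fingers":0,"delta_pos":[66,0,-8],"angular":[0,0,0]},
    {"fingers":0,"delta_pos":[75,0,-5],"angular":[0,0,0]},
    {"fingers":0,"delta_pos":[75,0,-5],"angular":[0,0,0]}
  ]
}}

```text
clock: 47.85
tool_pos: [0.5957, -0.2698, 0.1453]
orientation: [180.0, 0.1, -90.6]
force: [-0.4, 1.0, -3.2]
opening: 0.0215
gripper_force: 30.0
```

```bash
cat > lev.py <<'E'
from plan import *
plan([])
from h import *
for cam in("top","scene"):
    im,h=hsv(cam);H,S,V=h[...,0],h[...,1],h[...,2]
    print("red",rects(((H<5)|(H>174))&(S>180)&(V>150),cam,.142,60))
E
python3 lev.py
```

```text
at [ 595.7 -269.8  145.3] [ 1.80e+02  1.00e-01 -9.06e+01] q [ -7.  22.  -8.  -0. -60.   7.] F [-0.4  1.  -3.2] op 21.5 30.0
red [((471, 189), array([ 572.8, -382.3]), array([62.1, 85.2]), 1.2)]
red [((191, 139), array([ 625.3, -312. ]), array([57.6, 24.2]), 76.0)]
```

>>> {"fn": "apply_moves", "kwargs": {
  "deltas": [
    {"fingers":0,"delta_pos":[-40,0,0],"angular":[0,0,0]},
    {"fingers":0,"delta_pos":[-80,0,-30],"angular":[0,0,0]},
    {"fingers":0,"delta_pos":[-130,0,-60],"angular":[0,0,0]},
    {"fingers":0,"delta_pos":[-180,0,-60],"angular":[0,0,0]},
    {"fingers":0,"delta_pos":[-180,0,-60],"angular":[0,0,0]},
    {"fingers":0,"delta_pos":[-180,0,-60],"angular":[0,0,0]},
    {"fingers":0,"delta_pos":[-180,0,-60],"angular":[0,0,0]}
  ]
}}

```text
clock: 48.65
tool_pos: [0.5979, -0.0884, 0.2064]
orientation: [-179.9, 0.0, -90.5]
force: [-0.4, -0.7, -2.4]
opening: 0.022
gripper_force: 30.0
```

```bash
python3 lev.py
python3 - <<'E'
from plan import *
plan([[[548,1,190,0,0]],[[548,1,21,0,0]]])
E
```

```text
at [597.9 -88.4 206.4] [-179.9    0.   -90.5] q [ 10.  15. -10.  -0. -65. -11.] F [-0.4 -0.7 -2.4] op 22.0 30.0
red [((470, 179), array([ 599.8, -382.4]), array([116.4,  89.9]), 0.9)]
red [((186, 119), array([ 594.6, -362.9]), array([119.4, 151.7]), 0.7)]
at [597.9 -89.3 206.2] [-179.9    0.   -90.6] q [ 10.  15. -10.  -0. -65. -11.] F [-0.2 -0.6 -3.1] op 21.7 30.0
call 0
   [548, 1, 190, 0, 0] [-89.8, 50.8, 16.2] [-0.0, 0.1, 89.4] rows 11
call 1
   [548, 1, 21, 0, 0] [0.0, -0.0, 169.0] [0.0, 0.0, 0.0] rows 4
```

>>> {"fn": "apply_moves", "kwargs": {
  "deltas": [
    {"fingers":0,"delta_pos":[-90,51,16],"angular":[0,0,89.4]},
    {"fingers":0,"delta_pos":[-90,51,16],"angular":[0,0,89.4]},
    {"fingers":0,"delta_pos":[-90,51,16],"angular":[0,0,89.4]},
    {"fingers":0,"delta_pos":[-90,51,16],"angular":[0,0,89.4]},
    {"fingers":0,"delta_pos":[-90,51,16],"angular":[0,0,89.4]},
    {"fingers":0,"delta_pos":[-90,51,16],"angular":[0,0,89.4]},
    {"fingers":0,"delta_pos":[-90,51,16],"angular":[0,0,89.4]},
    {"fingers":0,"delta_pos":[-90,51,16],"angular":[0,0,89.4]},
    {"fingers":0,"delta_pos":[-90,51,16],"angular":[0,0,89.4]},
    {"fingers":0,"delta_pos":[-90,51,16],"angular":[0,0,89.4]}
  ]
}}

```text
clock: 49.75
tool_pos: [0.548, 0.0007, 0.1903]
orientation: [180.0, 0.1, -175.6]
force: [0.9, -0.2, -2.6]
opening: 0.0219
gripper_force: 30.0
```

>>> {"fn": "apply_moves", "kwargs": {
  "deltas": [
    {"fingers":0,"delta_pos":[0,0,0],"angular":[0,0,3]},
    {"fingers":0,"delta_pos":[0,0,0],"angular":[0,0,3]},
    {"fingers":0,"delta_pos":[0,0,0],"angular":[0,0,3]},
    {"fingers":0,"delta_pos":[0,0,40],"angular":[0,0,3]},
    {"fingers":0,"delta_pos":[0,0,80],"angular":[0,0,3]},
    {"fingers":0,"delta_pos":[0,0,120],"angular":[0,0,3]},
    {"fingers":0,"delta_pos":[0,0,140],"angular":[0,0,3]},
    {"fingers":0,"delta_pos":[0,0,150],"angular":[0,0,3]},
    {"fingers":0,"delta_pos":[0,0,150],"angular":[0,0,3]}
  ]
}}

```text
clock: 50.65
tool_pos: [0.5478, 0.0017, 0.0396]
orientation: [180.0, -0.0, -178.1]
force: [0.7, -0.2, -2.3]
opening: 0.0216
gripper_force: 30.0
```

Run:
```python
from plan import *
plan([[[548,1,21,0,0]]])
```

```text
at [547.8   1.7  39.6] [ 180.    -0.  -178.1] q [  21.   20.  -28.   -0.  -42. -109.] F [ 0.7 -0.2 -2.3] op 21.6 30.0
call 0
   [548, 1, 21, 0, 0] [-0.2, -0.7, 18.6] [0.0, -0.0, 1.9] rows 1
```

>>> {"fn": "apply_moves", "kwargs": {
  "deltas": [
    {"fingers":0,"delta_pos":[0,0,8],"angular":[0,0,0]},
    {"fingers":0,"delta_pos":[0,0,14],"angular":[0,0,0]},
    {"fingers":0,"delta_pos":[0,0,18.5],"angular":[0,0,0]},
    {"fingers":0,"delta_pos":[0,0,19.5],"angular":[0,0,0]},
    {"fingers":30,"delta_pos":[0,0,19.5],"angular":[0,0,0]},
    {"fingers":40,"delta_pos":[0,0,19.5],"angular":[0,0,0]},
    {"fingers":40,"delta_pos":[0,0,19.5],"angular":[0,0,0]},
    {"fingers":40,"delta_pos":[0,0,19.5],"angular":[0,0,0]}
  ]
}}

```text
clock: 51.45
tool_pos: [0.5486, 0.0023, 0.0214]
orientation: [179.9, 0.1, -178.1]
force: [-0.1, -0.2, 0.6]
opening: 0.0398
gripper_force: 0.0
```

>>> {"fn": "apply_moves", "kwargs": {
  "deltas": [
    {"fingers":40,"delta_pos":[0,0,-20],"angular":[0,0,0]},
    {"fingers":40,"delta_pos":[0,0,-60],"angular":[0,0,0]},
    {"fingers":40,"delta_pos":[0,0,-110],"angular":[0,0,0]},
    {"fingers":40,"delta_pos":[0,0,-160],"angular":[0,0,0]},
    {"fingers":40,"delta_pos":[0,0,-200],"angular":[0,0,0]},
    {"fingers":40,"delta_pos":[0,50,-230],"angular":[0,0,0]},
    {"fingers":40,"delta_pos":[0,100,-230],"angular":[0,0,0]},
    {"fingers":40,"delta_pos":[0,150,-230],"angular":[0,0,0]},
    {"fingers":40,"delta_pos":[0,150,-230],"angular":[0,0,0]},
    {"fingers":40,"delta_pos":[0,150,-230],"angular":[0,0,0]}
  ]
}}

```text
clock: 52.45
tool_pos: [0.5428, 0.1534, 0.2512]
orientation: [179.9, 0.1, -178.0]
force: [-0.3, -1.1, -0.7]
opening: 0.0401
gripper_force: 0.0
```

Run:
```python
from h import *
im,h=hsv("top");H,S,V=h[...,0],h[...,1],h[...,2]
im2,_=hsv("scene")
print("or",[r for r in rects((H>14)&(H<26)&(S>140)&(V>200),"top",.034,20) if r[0][0] in range(265,320)])
print("black",[r for r in rects(V<50,"top",.036,150) if 420<r[1][0]<760 and -280<r[1][1]<-100])
a=im[100:280,240:480];b=im2[100:280,120:340]
cv2.imwrite("pics/p10.png",cv2.resize(np.hstack([a,b]),None,fx=1.7,fy=1.7,interpolation=2)[:,:,::-1])
print(ctrl.get_obs()["force"],ctrl.get_obs()["tool_pos"])
```

```text
or [((290, 210), array([547.8,   1.7]), array([63.2, 19.3]), 2.0)]
black [((371, 189), array([ 586.9, -187. ]), array([78.5, 88.3]), 1.0), ((365, 148), array([ 697.7, -185. ]), array([81.4, 89.3]), 0.9)]
[ 0.28856288 -1.58238607  0.31141574] [0.5428405  0.1514316  0.25109907]
```

View pics/p10.png

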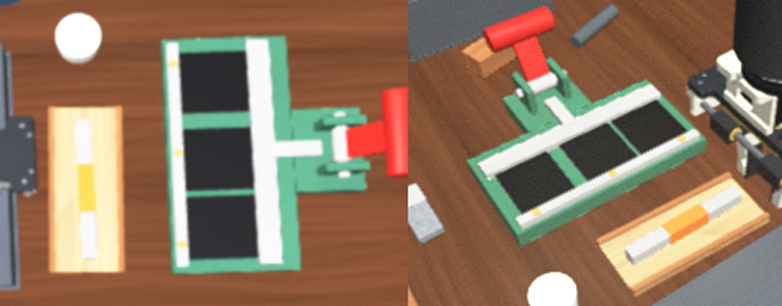

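The plates are clamped against the fence, the lever is fully over, and the bar is back in its tray at about (548, 2) mm.

```bash
python3 -c "
from plant import ctrl
print(ctrl.close_job())"
```

```text
the job is handed in; nothing more can be done
None
```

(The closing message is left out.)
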